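# Index the loaded parts tray under the dial gauge

## Robot

A 7-joint arm with a two-finger parallel gripper is mounted at the origin on the work surface. World frame = base frame: x ahead of the robot, y to its left, z up, the work surface at z = 0. Lengths are in m, angles in rad, forces in N, time in s.
With the tool pointing down it reaches from about 0.425 to 0.925 m from the base axis. Payload 6.8 kg.
Tool frame: the origin (TCP) lies on the centre line of the jaws, within the pads' length; the fingertips stand 14 mm ahead of it and the grasp point (between the pads) lies 5 mm behind it; y points along the fingers, x is the direction in which the jaws open and shut, and the axes are right-handed (so a half turn about y gives the same grasp; the last joint's range is limited). The gripper opens to 85 mm and grips with 20 to 120 N. Pads are 22 mm wide; open, the fingers measure 114 mm over their backs; the gripper's body (76 mm by 85 mm) begins 54 mm behind the grasp point. The pads swing forward as they close: fully open they stand 13 mm farther back than shut.
Start: joints at [1.061, 0.477, 0.022, 1.555, -0.011, 1.109, -0.083], TCP at [0.264, -0.621, 0.245] pointing down, gripper open.
Joint ranges: [-2.96, 2.96], [-0.34, 2.1], [-1.41, 1.46], [0.24, 2.44], [-1.37, 4.51], [0.17, 1.92], [-2.96, 2.96]. Speed limits (rad/s): [2.39, 2.39, 3.14, 3.14, 3.14, 3.14, 3.14].

## Interface

Orientations are given as a rotation vector (axis times angle).
In Python, from bench import get_obs, vision, ticket gives the robot as it stands. The module is installed in compiled form; this text tells all that it offers.
- The arm moves only by the tool jog_arm, never from a script. Its argument "motion" is a list of rows, each an object of numbers: "gripper": the finger opening in mm, from 0 to 85.4; "tx", "ty", "tz": the shift along the tool's x, y, z in mm; "ax", "ay", "az": the turn, a rotation vector about the tool's x, y, z in rad. In form: [{"gripper": .., "tx": .., "ty": .., "tz": .., "ax": .., "ay": .., "az": ..}, ...]. A call has 1 to 12 rows; each row shifts and turns the commanded pose from where the row before left it, along the tool's axes as they then stand; what a row does not reach is not made up. A row lasts 1/10 s, in which the tool goes at most 50 mm and 8.59 degrees, less where a joint would pass 70% of its speed; a pose out of reach is approached as far as the arm can. A call is refused whole if a number of a shift passes 50 or a number of a turn 0.15, either way. A call with a gripper value outside its range is refused whole. The fingers move at their own pace and stop on an object; "newtons" is the grip in N (left out, the last holds). Time passes only in rows, so rows that do not move let the fingers close. It gives the time, the measured TCP pose, the force and the opening at its end, in the units of the state.
- get_obs(): the state, without advancing time (a new reading comes with each control period).
- vision.grab_frame(name): name is "scene" or "top" or "wrist"; returns the picture (420x560x3 uint8, red, green, blue); there is no depth.
- vision.get_calibration(name): a dict with "camera_matrix" (3x3 intrinsics, pixels), "world_from_camera" (4x4, takes a point from camera to world coordinates). Camera axes: x right, y down, z forward; pixel columns grow to the right and rows downward; lengths in m; the calibration is good to about 2 mm. A picture is of the moment at which its call begins: read the wrist's pose just before it. get_calibration takes no time and is no camera call; for the wrist camera it gives the pose at the moment of the call.
- ticket.hand_in(): hands the job in, once; it reports no verdict.
The state is a dict: "clock": time; "joints": joint angles; "qvel": joint speeds; "tau": joint torques, N m; "tcp_pos": TCP position; "orientation": TCP orientation; "contact_force": force on the tool from outside, world axes, zero at the start; "moment": the same for the moment, N m; "grip_width": finger opening in m.
Only numpy, scipy, OpenCV 4.12 (cv2) and the standard library are available. Lean on these libraries where they do the work, as an engineer would, in place of code of your own. Each camera call takes 0.05 s, during which the arm holds its last target.

## Task

Pick up the blue parts tray by its black handle, keeping the pinion and the bearing in it, and slide it into the open front of the aluminium carriage, under the two side lips, until it is fully home against the back stop. Then, by the tray handle, slide the carriage along its rails towards the dial gauge until you feel it click into the detent notch, without pushing on through to the far side of the notch. Finish still gripping the tray handle with the carriage held in the notch (do not let go), and leave the cup, the spray can and the screwdriver where they are.

Things in the scene. Friction and masses are not known exactly. Their poses are not given: they have to be found in the camera images.
- tray_grip (a point): Centre of the tray's black handle block, 24 x 28 x 36 mm (tray x, y, z), 58 mm above the tray's underside, over the middle of the tray. The block spans 40 to 76 mm above the underside, on a thin steel stem. Site axes are the tray's: x the 110 mm length, z up. Take the block from above, fingers closing along the tray's y.
- tray: Blue steel tray, 110 mm (x) by 90 mm (y), rim 18 mm high, 0.3 kg, loose on the bench. Origin: centre of its underside. A low web under the handle (across y) parts it into a front (-x) and a rear (+x) well. Both ends alike, so it may go in either way round, but at the start its +x points roughly away from the robot, like the carriage's.
- pinion_center (a point): Centre of a loose steel starter pinion, 32 mm across, 27 mm high, 0.09 kg, standing in the rear well of the tray.
- bearing_center (a point): Centre of a loose steel bearing ring, 34 mm across, 14 mm high, 0.06 kg, lying in the front well of the tray.
- nest (a point): Centre of the top of the aluminium carriage's nest floor, 40 mm above the bench; moves with the carriage. Axes: x is the way the tray slides in (open front at -x, back stop at +x), y runs along the rails towards the gauge, z up. Fully home, the middle of the tray's underside lies on this point (stop face at x = +56 mm). Side walls are 94 mm apart, 2 mm to spare on each side of the tray.
- mouth (a point): Middle of the carriage's open front at floor level, 56 mm in -x from the nest point, same axes. Side walls and lips begin here; lips reach in to 41 mm from the middle, underside 22 mm and top 26 mm above the floor (4 mm spare over the tray rim). In front the floor runs on as an apron for 33 mm, with flared guides for the first 20 mm and no lips, so the tray can enter at floor height.
- carriage (a joint): Travel of the carriage along its rails towards +y of the nest point, m; 0 at one end, 0.22 at the other. It slides with about 1.2 N of friction, and stays where left.
- index (a point): White index line on the dark steel bracket behind the carriage's back stop, 85 mm in +x and 26 mm above the nest point; right above the carriage's spring ball plunger. Moves with the carriage.
- notch (a point): Middle of the detent notch, between two steel rollers on the fixed yellow gauge station (40 mm wide, post with a dial gauge, top 134 mm over the bench). The carriage is in the notch when the index is level with it along y (same y as the nest's). The spring ball meets the near roller 16 mm before it (6 to 9 N to pass), tops it at 8 mm, then pulls itself in; the far roller resists alike and is topped 8 mm beyond.
- slide: The green base plate of the slide, 190 mm (x) by 400 mm (y), 14 mm thick, fixed; origin on the bench, z up, y along the rails.
- cup_center (a point): Centre of a loose black cup, 68 mm across, 75 mm high, standing on the bench. Leave it alone.
- can_center (a point): Centre of a loose blue spray can with a pale top, 54 mm across, 150 mm high, standing on the bench. Leave it alone.
- screwdriver: A loose screwdriver with black handle lying on the bench, about 200 mm long. Leave it alone.
There are look-alikes about, which are no part of the job. What is shaped like the tray but green is not meant.

How it is judged:
By the outcome, as a careful person would: the job done as asked, in the order asked, and still so for the second after the job is handed in, while the arm keeps its last pose, push and grip.
It also fails if it takes over 69 s, if anything falls off the work surface, if the arm or the gripper's body presses on something with over 40 N, if the wrist force passes 120 N, or if a joint passes its speed limit or range.

## Working session

There is one attempt and no reset: what is moved stays moved. The work goes in short steps, Python scripts to look and compute and a tool call to move; the robot and the scene stay as the last step left them, time stands still between calls to the robot, and variables do not carry over. Pictures are saved under pics/ and viewed, and the job is handed in when it is done.

Besides the shell and the picture viewer there is one more tool, called after "Call:" as name(argument=value, ...), one argument or row to a line, values as JSON. jog_arm: Moves the arm, as the interface text tells. Its arguments: {"type":"object","properties":{"motion":{"type":"array"},"newtons":{"type":"number"}},"required":["motion"]}

```bash
mkdir -p pics; cat > h.py <<'E'
import numpy as np, cv2
from bench import get_obs, vision, ticket
from scipy.spatial.transform import Rotation as R
def grab(n,f):
    im=vision.grab_frame(n); cv2.imwrite('pics/'+f,im[:,:,::-1]); return im
def ray(c,uv):
    K=np.array(c["camera_matrix"]);T=np.array(c["world_from_camera"])
    d=T[:3,:3]@np.linalg.inv(K)@np.array([uv[0],uv[1],1.]);return T[:3,3],d
def plane(c,uv,z):
    o,d=ray(c,uv);return o+d*(z-o[2])/d[2]
def proj(c,p):
    K=np.array(c["camera_matrix"]);T=np.linalg.inv(np.array(c["world_from_camera"]))
    q=K@(T[:3,:3]@np.array(p)+T[:3,3]);return q[:2]/q[2]
E
python3 - <<'E'
from h import *
np.set_printoptions(precision=4,suppress=True)
for n in ("scene","top","wrist"):
    grab(n,n+"0.png"); c=vision.get_calibration(n); print(n,c)
print(get_obs())
E
```

```text
scene {'camera_matrix': array([[410.9018,   0.    , 280.0807],
       [  0.    , 410.9018, 208.5323],
       [  0.    ,   0.    ,   1.    ]]), 'world_from_camera': array([[-0.4815,  0.5432, -0.6878,  1.3086],
       [ 0.8764,  0.2898, -0.3847,  0.5428],
       [-0.0096, -0.788 , -0.6156,  0.8163],
       [ 0.    ,  0.    ,  0.    ,  1.    ]])}
top {'camera_matrix': array([[454.4632,   0.    , 288.0579],
       [  0.    , 454.4632, 202.8413],
       [  0.    ,   0.    ,   1.    ]]), 'world_from_camera': array([[ 0.0248, -0.9962,  0.0833,  0.4176],
       [-0.9996, -0.0237,  0.0138,  0.0531],
       [-0.0118, -0.0836, -0.9964,  1.2852],
       [ 0.    ,  0.    ,  0.    ,  1.    ]])}
wrist {'camera_matrix': array([[368.2443,   0.    , 279.6397],
       [  0.    , 368.2443, 206.8875],
       [  0.    ,   0.    ,   1.    ]]), 'world_from_camera': array([[ 0.3915, -0.8813, -0.2647,  0.3312],
       [-0.9202, -0.3756, -0.1106, -0.5929],
       [-0.0019,  0.2868, -0.958 ,  0.3732],
       [ 0.    ,  0.    ,  0.    ,  1.    ]])}
{'clock': 0.15, 'joints': array([ 1.0609,  0.4776,  0.0224,  1.5562, -0.0115,  1.1093, -0.0831]), 'qvel': array([-0.001 , -0.0021, -0.0006, -0.0036,  0.0001, -0.0003, -0.0016]), 'tau': array([  0.0018, -59.6927,   1.6098, -28.1492,   0.0126,   0.0065,
        -0.    ]), 'tcp_pos': array([ 0.2638, -0.6209,  0.2446]), 'orientation': array([-1.3723,  0.9092, -0.9072]), 'contact_force': array([ 0.2013, -0.3344, -0.4509]), 'moment': array([ 0.0517, -0.0485,  0.0385]), 'grip_width': 0.08534485726719303}
```

View pics/scene0.png

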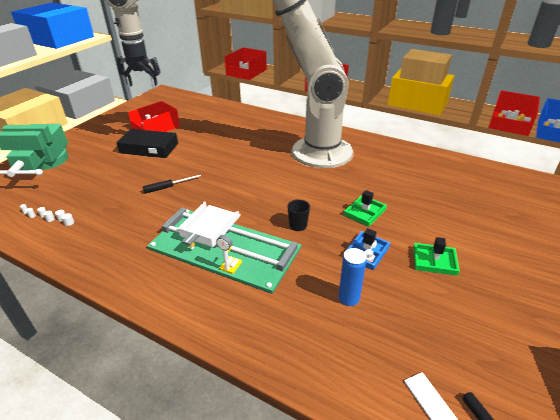

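View pics/top0.png

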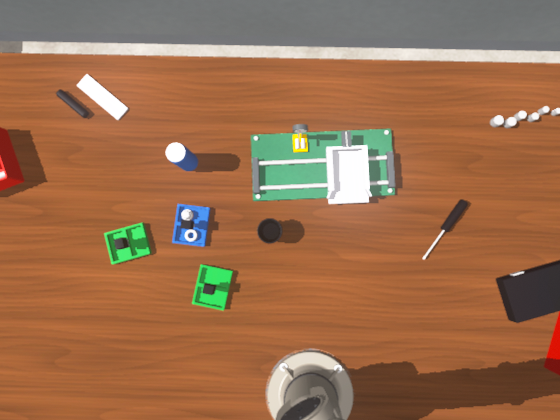

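View pics/wrist0.png

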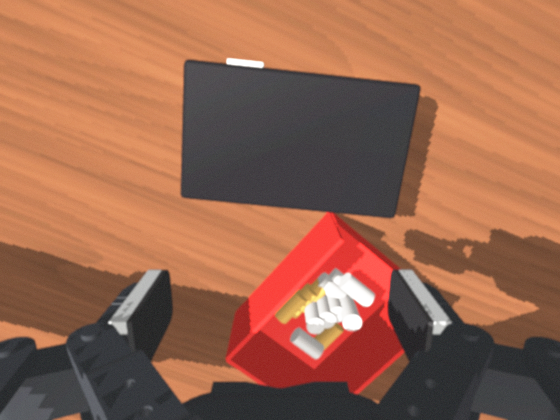

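The scene view shows the blue tray behind the spray can. In the top view, the tray is at (191,226), the carriage at (348,175), the gauge at (300,143), the cup at (270,231) and the can at about (182,155). World +x is up and +y is left. I'll measure coarse positions next.

```bash
python3 - <<'E'
from h import *
np.set_printoptions(precision=4,suppress=True)
im=cv2.imread('pics/top0.png');c=vision.get_calibration("top")
hsv=cv2.cvtColor(im,cv2.COLOR_BGR2HSV)
b=cv2.inRange(hsv,(100,120,60),(125,255,255)); b[:, :165]=0;b[:190]=0;b[270:]=0;b[:,230:]=0
cn,_=cv2.findContours(b,cv2.RETR_EXTERNAL,cv2.CHAIN_APPROX_NONE); k=np.vstack(cn)
r=cv2.minAreaRect(k);print(r); bx=cv2.boxPoints(r)
P=np.array([plane(c,q,0.016) for q in bx]);print(P,P.mean(0))
for i in range(4): d=P[(i+1)%4]-P[i];print(np.linalg.norm(d),np.degrees(np.arctan2(d[1],d[0])))
crop=im[110:260,160:420];cv2.imwrite('pics/crop0.png',cv2.resize(crop,(780,450),interpolation=cv2.INTER_CUBIC))
g=cv2.inRange(hsv,(60,80,40),(88,255,200));g[:, :245]=0;g[:,400:]=0;g[:120]=0;g[205:]=0
k=np.vstack(cv2.findContours(g,cv2.RETR_EXTERNAL,cv2.CHAIN_APPROX_NONE)[0]);r=cv2.minAreaRect(k);P=np.array([plane(c,q,0.014) for q in cv2.boxPoints(r)]);print('plate',P,P.mean(0))
for i in range(4): d=P[(i+1)%4]-P[i];print(np.linalg.norm(d),np.degrees(np.arctan2(d[1],d[0])))
for n,q,z in (("cup",(269,231),.075),("can",(177,152),.15),("idx",(348,134),.066),("yel",(300,143),.06)): print(n,plane(c,q,z))
o=get_obs();print(R.from_rotvec(o['orientation']).as_matrix())
E
```

```text
((190.7489013671875, 224.63319396972656), (32.446189880371094, 39.252620697021484), 7.594643592834473)
[[0.4065 0.3916 0.016 ]
 [0.5158 0.3821 0.016 ]
 [0.5058 0.291  0.016 ]
 [0.3969 0.3012 0.016 ]] [0.4562 0.3415 0.016 ]
0.10965321018184974 -5.018751911458363
0.09157907143592887 -96.21518700117932
0.10946383395775665 174.6452841224901
0.09093353478502346 83.89685100755557
plate [[ 0.7155  0.1834  0.014 ]
 [ 0.7432 -0.2168  0.014 ]
 [ 0.5557 -0.2264  0.014 ]
 [ 0.5279  0.1688  0.014 ]] [ 0.6356 -0.0228  0.014 ]
0.4011335538725582 -86.0371526136676
0.18771811448193496 -177.0550604509084
0.39623100249745824 94.02996385954837
0.18815917094129814 4.440328391088896
cup [0.4424 0.1187 0.075 ]
can [0.6353 0.3539 0.15  ]
idx [ 0.7114 -0.0885  0.066 ]
yel [0.685  0.0415 0.06  ]
[[ 0.3911 -0.0007  0.9203]
 [-0.9203  0.0012  0.3911]
 [-0.0014 -1.     -0.0001]]
```

View pics/crop0.png

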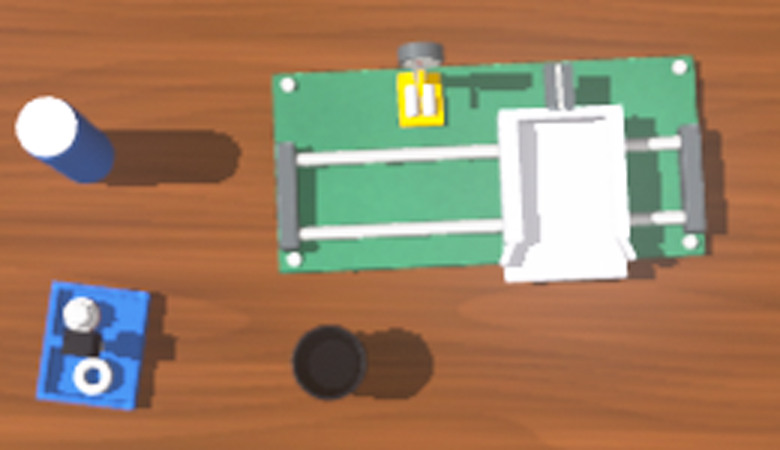

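The crop shows the gauge's yellow block and rollers, the carriage to its right, and the tray with the pinion and bearing. Next I'll move over the slide for a closer look.

Call:
jog_arm(
  motion=[
    {"tx":-30,"tz":36},
    {"tx":-30,"tz":36},
    {"tx":-30,"tz":36},
    {"tx":-30,"tz":36},
    {"tx":-30,"tz":36},
    {"tx":-30,"tz":36},
    {"tx":-30,"tz":36},
    {"tx":-30,"tz":36},
    {"tx":-30,"tz":36},
    {"tx":-30,"tz":36},
    {"tx":-30,"tz":36},
    {"tx":-30,"tz":36},
  ],
)

```text
schema error: expected keys gripper, tx, ty, tz, ax, ay, az
```

Call:
jog_arm(
  motion=[
    {"tx":-30,"tz":36},
    {"tx":-30,"tz":36},
    {"ay":0.11},
    {"ay":0.11},
    {"ay":0.11},
    {"ay":0},
    {"ay":0},
  ],
)

```text
schema error: expected keys gripper, tx, ty, tz, ax, ay, az
```

```bash
python3 - <<'E'
from h import *
np.set_printoptions(precision=4,suppress=True)
c=vision.get_calibration("wrist");np.savez('c1.npz',**{k:np.array(v) for k,v in c.items()});im=grab("wrist","w1.png");o=get_obs();print(o['tcp_pos'],o['clock'],o['contact_force'],R.from_rotvec(o['orientation']).as_matrix())
E
```

```text
[ 0.2638 -0.6209  0.2447] 0.2 [ 0.0516  0.7542 -0.279 ] [[ 0.3911 -0.0005  0.9204]
 [-0.9204  0.001   0.3911]
 [-0.0012 -1.     -0.0001]]
```

View pics/w1.png

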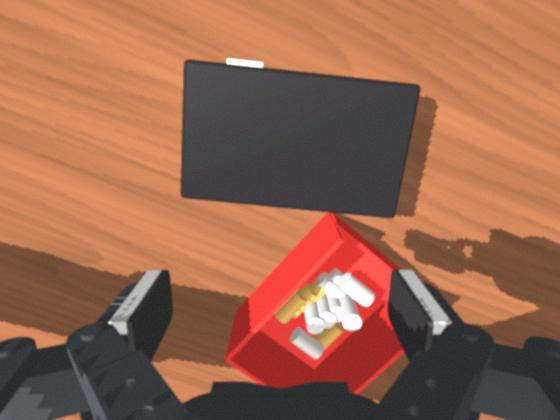

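The arm hasn't moved, because every row needs all seven keys. I'll resend the move in full.

Call:
jog_arm(
  motion=[
    {"gripper":85,"tx":-30,"ty":0,"tz":36,"ax":0,"ay":0,"az":0},
    {"gripper":85,"tx":-30,"ty":0,"tz":36,"ax":0,"ay":0,"az":0},
    {"gripper":85,"tx":-30,"ty":0,"tz":36,"ax":0,"ay":0,"az":0},
    {"gripper":85,"tx":-30,"ty":0,"tz":36,"ax":0,"ay":0,"az":0},
    {"gripper":85,"tx":-30,"ty":0,"tz":36,"ax":0,"ay":0,"az":0},
    {"gripper":85,"tx":-30,"ty":0,"tz":36,"ax":0,"ay":0,"az":0},
    {"gripper":85,"tx":-30,"ty":0,"tz":36,"ax":0,"ay":0,"az":0},
    {"gripper":85,"tx":-30,"ty":0,"tz":36,"ax":0,"ay":0,"az":0},
    {"gripper":85,"tx":-30,"ty":0,"tz":36,"ax":0,"ay":0,"az":0},
    {"gripper":85,"tx":-30,"ty":0,"tz":36,"ax":0,"ay":0,"az":0},
    {"gripper":85,"tx":-30,"ty":0,"tz":36,"ax":0,"ay":0,"az":0},
    {"gripper":85,"tx":-30,"ty":0,"tz":36,"ax":0,"ay":0,"az":0},
  ],
)

```text
clock: 1.4
tcp_pos: [0.5213, -0.1193, 0.2454]
orientation: [-1.373, 0.908, -0.909]
contact_force: [-0.4, -0.0, -0.3]
grip_width: 0.0851
```

Call:
jog_arm(
  motion=[
    {"gripper":85,"tx":-30,"ty":0,"tz":36,"ax":0,"ay":0,"az":0},
    {"gripper":85,"tx":-30,"ty":0,"tz":36,"ax":0,"ay":0,"az":0},
    {"gripper":85,"tx":0,"ty":0,"tz":0,"ax":0,"ay":0.11,"az":0},
    {"gripper":85,"tx":0,"ty":0,"tz":0,"ax":0,"ay":0.11,"az":0},
    {"gripper":85,"tx":0,"ty":0,"tz":0,"ax":0,"ay":0.11,"az":0},
    {"gripper":85,"tx":0,"ty":0,"tz":0,"ax":0,"ay":0,"az":0},
    {"gripper":85,"tx":0,"ty":0,"tz":0,"ax":0,"ay":0,"az":0},
  ],
)

```text
clock: 2.1
tcp_pos: [0.5635, -0.0376, 0.2452]
orientation: [-1.244, 1.154, -1.154]
contact_force: [-0.4, -0.1, -0.5]
grip_width: 0.085
```

```bash
python3 - <<'E'
from h import *
np.set_printoptions(precision=4,suppress=True)
c=vision.get_calibration("wrist");np.savez('c1.npz',**{k:np.array(v) for k,v in c.items()});im=grab("wrist","w1.png");o=get_obs();print(o['tcp_pos'],o['clock'],o['contact_force'],R.from_rotvec(o['orientation']).as_matrix())
E
```

```text
[ 0.5635 -0.0377  0.2453] 2.15 [ 0.2872 -0.1371 -0.1269] [[ 0.0742 -0.0001  0.9972]
 [-0.9972 -0.0001  0.0742]
 [ 0.0001 -1.     -0.0001]]
```

View pics/w1.png

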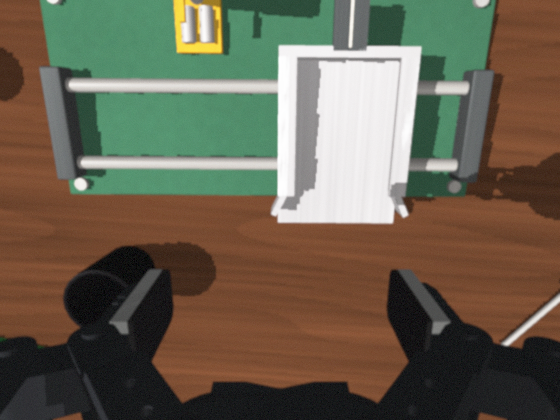

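```bash
python3 - <<'E'
import cv2
im=cv2.imread('pics/w1.png')
cv2.imwrite('pics/w1a.png',cv2.resize(im[35:235,255:435],(720,800)[::1],interpolation=cv2.INTER_CUBIC)[:600])
cv2.imwrite('pics/w1c.png',cv2.resize(im[155:235,255:435],None,fx=4,fy=4,interpolation=cv2.INTER_CUBIC))
cv2.imwrite('pics/w1b.png',cv2.resize(im[0:70,160:380],None,fx=3.5,fy=3.5,interpolation=cv2.INTER_CUBIC))
E
```

```text
(no output)
```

View pics/w1a.png

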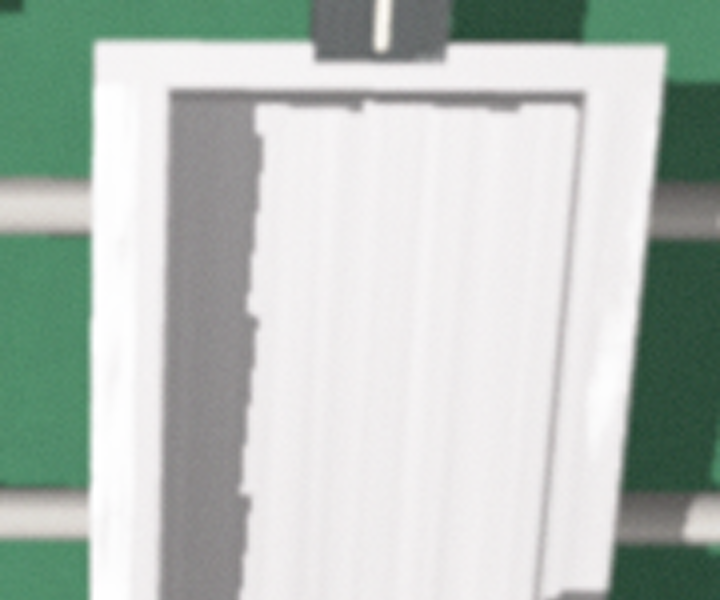

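View pics/w1c.png

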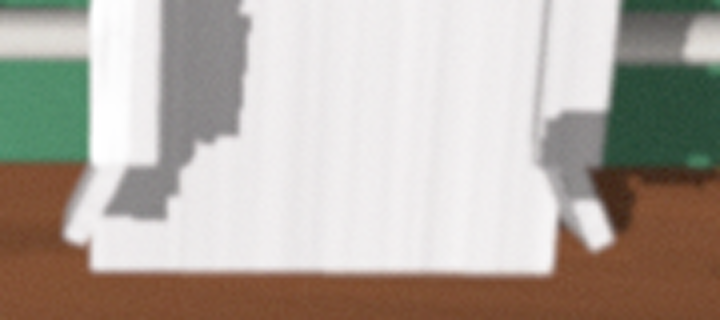

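View pics/w1b.png

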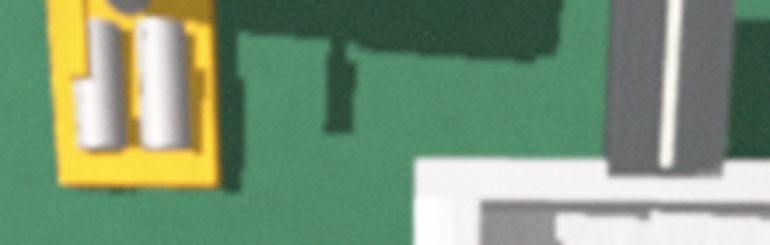

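```bash
python3 - <<'E'
from h import *
np.set_printoptions(precision=4,suppress=True)
c=np.load('c1.npz');t=vision.get_calibration("top")
ang=lambda d:np.degrees(np.arctan2(d[1],d[0]))
A=plane(c,(277.5,223),.04);B=plane(c,(393.3,223.3),.04);print('apron',A,B,(A+B)/2,np.linalg.norm(A-B),ang(A-B)-90)
L1,L2=plane(c,(297,58),.066),plane(c,(295,195.8),.066);R1,R2=plane(c,(401.3,58.2),.066),plane(c,(389.5,192),.066)
print('lips',L1,L2,R1,R2,np.linalg.norm(L1-R1),ang(L1-L2),ang(R1-R2),np.linalg.norm(L1-L2))
print('lipmid',(L1+R1)/2,(L2+R2)/2)
C1,C2=plane(c,(278.5,45),.066),plane(c,(421.7,46.2),.066);print('top',C1,C2,np.linalg.norm(C1-C2),(C1+C2)/2,ang(C1-C2)-90)
i1,i2=plane(c,(349.5,47.5),.066),plane(c,(353,0),.066);print('idx',i1,i2,ang(i2-i1))
for z in (.04,.05,.06,.066):
  a,b=plane(c,(160+58/3.5,185/3.5),z),plane(c,(160+218/3.5,185/3.5),z);m=plane(c,(160+131/3.5,31),z)
  mt=plane(t,(160+419/3,110+98/3),z)
  print(z,'yel w',np.linalg.norm(a-b),(a+b)/2,'rollmid',m,'top',mt)
# rails
for n,p,q in (('railU',(100,85.5),(260,86)),('railL',(110,162.5),(265,164))):
  P,Q=plane(c,p,.03),plane(c,q,.03);print(n,P,Q,ang(P-Q)-90)
print('top apron', plane(t,(160+506/3,110+281/3),.04),plane(t,(160+628/3,110+277/3),.04))
E
```

```text
apron [ 0.5205 -0.0392  0.04  ] [ 0.5285 -0.15    0.04  ] [ 0.5245 -0.0946  0.04  ] 0.11106628251901163 4.156310451886554
lips [ 0.6661 -0.0438  0.066 ] [ 0.5555 -0.0519  0.066 ] [ 0.6721 -0.1248  0.066 ] [ 0.565  -0.1329  0.066 ] 0.08119101693790888 4.190893487409842 4.316392997948536 0.11096953665771062
lipmid [ 0.6691 -0.0843  0.066 ] [ 0.5602 -0.0924  0.066 ]
top [ 0.6744 -0.0288  0.066 ] [ 0.6818 -0.139   0.066 ] 0.11050922572934704 [ 0.6781 -0.0839  0.066 ] 3.8640630142877654
idx [ 0.6767 -0.0836  0.066 ] [ 0.7095 -0.0819  0.066 ] 2.8605313388135154
0.04 yel w 0.0384480950854889 [0.6665 0.0374 0.04  ] rollmid [0.6832 0.0393 0.04  ] top [0.6903 0.0423 0.04  ]
0.05 yel w 0.03729638027053837 [0.6656 0.0353 0.05  ] rollmid [0.6818 0.0371 0.05  ] top [0.6881 0.0423 0.05  ]
0.06 yel w 0.036144665455587865 [0.6647 0.0332 0.06  ] rollmid [0.6804 0.035  0.06  ] top [0.6859 0.0424 0.06  ]
0.066 yel w 0.03545363656661755 [0.6641 0.032  0.066 ] rollmid [0.6795 0.0337 0.066 ] top [0.6846 0.0425 0.066 ]
railU [0.6338 0.1271 0.03  ] [ 0.6441 -0.0144  0.03  ] 4.1380803016919145
railL [0.5652 0.1222 0.03  ] [ 0.5747 -0.0233  0.03  ] 3.7516552107754393
top apron [ 0.5221 -0.0412  0.04  ] [ 0.5284 -0.1526  0.04  ]
```

Nest and lip measurements agree: carriage yaw is about 4.1° and the nest is at about (0.613, -0.088). The notch lies about 0.123 m along +y. Now to the tray.

Call:
jog_arm(
  motion=[
    {"gripper":85,"tx":-43,"ty":0,"tz":-13.5,"ax":0,"ay":0,"az":0},
    {"gripper":85,"tx":-43,"ty":0,"tz":-13.5,"ax":0,"ay":0,"az":0},
    {"gripper":85,"tx":-43,"ty":0,"tz":-13.5,"ax":0,"ay":0,"az":0},
    {"gripper":85,"tx":-43,"ty":0,"tz":-13.5,"ax":0,"ay":0,"az":0},
    {"gripper":85,"tx":-43,"ty":0,"tz":-13.5,"ax":0,"ay":0,"az":0},
    {"gripper":85,"tx":-43,"ty":0,"tz":-13.5,"ax":0,"ay":0,"az":0},
    {"gripper":85,"tx":-43,"ty":0,"tz":-13.5,"ax":0,"ay":0,"az":0},
    {"gripper":85,"tx":-43,"ty":0,"tz":-13.5,"ax":0,"ay":0,"az":0},
    {"gripper":85,"tx":-43,"ty":0,"tz":-13.5,"ax":0,"ay":0,"az":0},
    {"gripper":85,"tx":0,"ty":0,"tz":0,"ax":0,"ay":0.08,"az":0},
    {"gripper":85,"tx":0,"ty":0,"tz":0,"ax":0,"ay":0.085,"az":0},
    {"gripper":85,"tx":0,"ty":0,"tz":0,"ax":0,"ay":0,"az":0},
  ],
)

```text
clock: 3.35
tcp_pos: [0.4145, 0.3398, 0.2453]
orientation: [-1.164, 1.276, -1.277]
contact_force: [-0.3, -0.2, 0.5]
grip_width: 0.0851
```

```bash
python3 - <<'E'
from h import *
np.set_printoptions(precision=4,suppress=True)
c=vision.get_calibration("wrist");np.savez('c2.npz',**{k:np.array(v) for k,v in c.items()});im=grab("wrist","w2.png");o=get_obs();print(o['tcp_pos'],o['clock'],R.from_rotvec(o['orientation']).as_matrix())
E
```

```text
[0.4147 0.3396 0.2453] 3.4 [[-0.0901  0.      0.9959]
 [-0.9959 -0.0002 -0.0901]
 [ 0.0002 -1.      0.0001]]
```

View pics/w2.png

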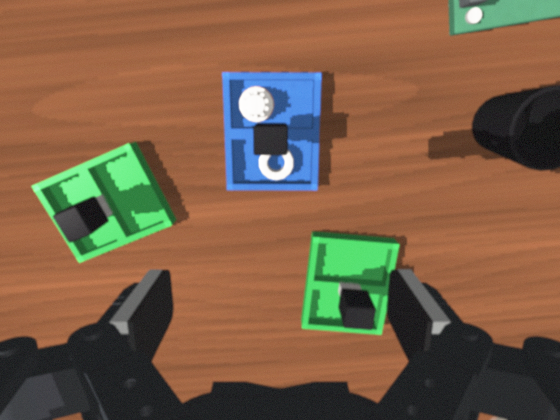

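```bash
python3 - <<'E'
from h import *
np.set_printoptions(precision=4,suppress=True)
c=np.load('c2.npz');im=cv2.imread('pics/w2.png');hsv=cv2.cvtColor(im,cv2.COLOR_BGR2HSV)
b=cv2.inRange(hsv,(100,120,60),(125,255,255));b[:,:200]=0;b[:,350:]=0;b[220:]=0
k=cv2.convexHull(np.vstack(cv2.findContours(b,cv2.RETR_EXTERNAL,cv2.CHAIN_APPROX_NONE)[0]))
P=np.array([plane(c,q[0]+0.0,.018)[:2] for q in k]).astype(np.float32)
r=cv2.minAreaRect(P);bx=cv2.boxPoints(r);print(r)
for i in range(4): d=bx[(i+1)%4]-bx[i];print(bx[i],np.linalg.norm(d),np.degrees(np.arctan2(d[1],d[0])))
d=cv2.inRange(hsv,(0,0,0),(180,255,40));d[:,:245]=0;d[:,300:]=0;d[:110]=0;d[165:]=0
k=max(cv2.findContours(d,cv2.RETR_EXTERNAL,cv2.CHAIN_APPROX_NONE)[0],key=cv2.contourArea);print(cv2.boundingRect(k))
cv2.imwrite('pics/w2a.png',cv2.resize(im[65:195,215:330],None,fx=4.5,fy=4.5,interpolation=cv2.INTER_CUBIC))
E
```

```text
((0.4544406831264496, 0.34321433305740356), (0.09017360955476761, 0.10864374041557312), 84.73497772216797)
[0.3962 0.3033] 0.10864373 -5.265038
[0.5044 0.2933] 0.090173595 84.734985
[0.5127 0.3831] 0.10864373 174.73495
[0.4045 0.3931] 0.090173595 -95.26501
(257, 125, 29, 2)
```

View pics/w2a.png

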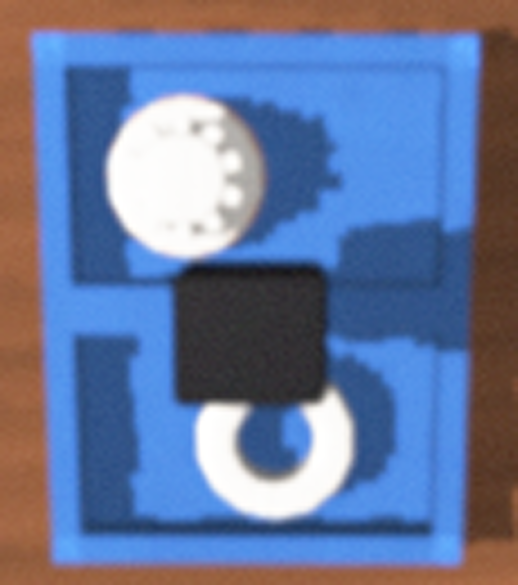

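The rim rectangle measures 109×90 mm, centred at (0.4545, 0.3432) with yaw -5.25°. The handle top is centred at about pixel (271,139).

```bash
python3 - <<'E'
from h import *
c=np.load('c2.npz');o=get_obs();M=R.from_rotvec(o['orientation']).as_matrix()
h=plane(c,(215+253/4.5,65+333/4.5),.076);print(h)
print('back/front edge', plane(c,(271,65+265/4.5),.076),plane(c,(271,65+402/4.5),.076))
print(M.T@(np.array([.4552,.3430,.056])-o['tcp_pos']))
E
```

```text
[0.45560074 0.34248414 0.076     ]
back/front edge [0.46738585 0.34150407 0.076     ] [0.4433914 0.3438633 0.076    ]
[-0.00709758  0.18927238  0.04001805]
```

Call:
jog_arm(
  motion=[
    {"gripper":85,"tx":-7,"ty":0,"tz":40,"ax":0,"ay":0,"az":0},
    {"gripper":85,"tx":0,"ty":40,"tz":0,"ax":0,"ay":0,"az":0},
    {"gripper":85,"tx":0,"ty":40,"tz":0,"ax":0,"ay":0,"az":0},
    {"gripper":85,"tx":0,"ty":40,"tz":0,"ax":0,"ay":0,"az":0},
    {"gripper":85,"tx":0,"ty":25,"tz":0,"ax":0,"ay":0,"az":0},
    {"gripper":85,"tx":0,"ty":25,"tz":0,"ax":0,"ay":0,"az":0},
    {"gripper":85,"tx":0,"ty":19,"tz":0,"ax":0,"ay":0,"az":0},
    {"gripper":85,"tx":0,"ty":0,"tz":0,"ax":0,"ay":0,"az":0},
    {"gripper":85,"tx":0,"ty":0,"tz":0,"ax":0,"ay":0,"az":0},
  ],
)

```text
clock: 4.3
tcp_pos: [0.4554, 0.3428, 0.0566]
orientation: [-1.164, 1.277, -1.277]
contact_force: [0.6, 0.8, -0.7]
grip_width: 0.0848
```

```bash
python3 - <<'E'
from h import *
grab("wrist","w3.png");o=get_obs();print(o['tcp_pos'],o['clock'],o['contact_force'])
E
```

```text
[0.45581647 0.34323023 0.05725617] 4.35 [ 0.31852495 -0.02473264  0.90547528]
```

View pics/w3.png

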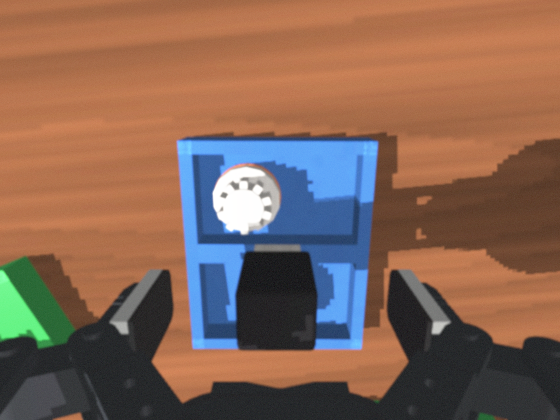

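The handle sits centred between the fingers. I'll close the gripper.

Call:
jog_arm(
  motion=[
    {"gripper":20,"tx":0,"ty":0,"tz":0,"ax":0,"ay":0,"az":0},
    {"gripper":20,"tx":0,"ty":0,"tz":0,"ax":0,"ay":0,"az":0},
    {"gripper":20,"tx":0,"ty":0,"tz":0,"ax":0,"ay":0,"az":0},
    {"gripper":20,"tx":0,"ty":0,"tz":0,"ax":0,"ay":0,"az":0},
    {"gripper":20,"tx":0,"ty":0,"tz":0,"ax":0,"ay":0,"az":0},
    {"gripper":20,"tx":0,"ty":0,"tz":0,"ax":0,"ay":0,"az":0},
    {"gripper":20,"tx":0,"ty":0,"tz":0,"ax":0,"ay":0,"az":0},
    {"gripper":20,"tx":0,"ty":0,"tz":0,"ax":0,"ay":0,"az":0},
    {"gripper":20,"tx":0,"ty":0,"tz":0,"ax":0,"ay":0,"az":0},
    {"gripper":20,"tx":0,"ty":0,"tz":0,"ax":0,"ay":0,"az":0},
  ],
  newtons=80,
)

```text
clock: 5.35
tcp_pos: [0.4554, 0.3434, 0.0569]
orientation: [-1.163, 1.277, -1.277]
contact_force: [-0.4, 0.5, 5.3]
grip_width: 0.027
```

Call:
jog_arm(
  motion=[
    {"gripper":20,"tx":0,"ty":-3,"tz":0,"ax":0,"ay":0,"az":0},
    {"gripper":20,"tx":0,"ty":-6,"tz":0,"ax":0,"ay":0,"az":0},
    {"gripper":20,"tx":0,"ty":-10,"tz":0,"ax":0,"ay":0,"az":0},
    {"gripper":20,"tx":0,"ty":-15,"tz":0,"ax":0,"ay":0,"az":0},
    {"gripper":20,"tx":0,"ty":-20,"tz":0,"ax":0,"ay":0,"az":0},
    {"gripper":20,"tx":0,"ty":-20,"tz":0,"ax":0,"ay":0,"az":0},
    {"gripper":20,"tx":0,"ty":-20,"tz":0,"ax":0,"ay":0,"az":0},
    {"gripper":20,"tx":0,"ty":-15,"tz":0,"ax":0,"ay":0,"az":0},
    {"gripper":20,"tx":0,"ty":-8,"tz":0,"ax":0,"ay":0,"az":0},
    {"gripper":20,"tx":0,"ty":-3,"tz":0,"ax":0,"ay":0,"az":0},
    {"gripper":20,"tx":0,"ty":0,"tz":0,"ax":0,"ay":0,"az":0},
    {"gripper":20,"tx":0,"ty":0,"tz":0,"ax":0,"ay":0,"az":0},
  ],
)

```text
clock: 6.55
tcp_pos: [0.4547, 0.3425, 0.1754]
orientation: [-1.165, 1.278, -1.278]
contact_force: [0.2, 0.1, -3.9]
grip_width: 0.027
```

```bash
python3 - <<'E'
from h import *
np.set_printoptions(precision=4,suppress=True)
c=vision.get_calibration("wrist");np.savez('c4.npz',**{k:np.array(v) for k,v in c.items()})
grab("wrist","w4.png");o=get_obs();print(o['tcp_pos'],o['clock'],o['contact_force'],o['grip_width'])
M=R.from_rotvec(o['orientation']).as_matrix();print(M)
# target: pre-insert, tray yaw 4.1
for s in (-.14,):
  p=np.array([.6132,-.0882])+s*np.array([.9974,.0715]);print(p, M.T@np.array([p[0]-o['tcp_pos'][0],p[1]-o['tcp_pos'][1],0]))
E
```

```text
[0.4547 0.3425 0.1753] 6.6 [-0.2441 -0.5115 -5.2896] 0.026864166252724864
[[-0.093  -0.0014  0.9957]
 [-0.9957 -0.0011 -0.093 ]
 [ 0.0012 -1.     -0.0013]]
[ 0.4736 -0.0982] [0.437  0.0005 0.0598]
```

View pics/w4.png

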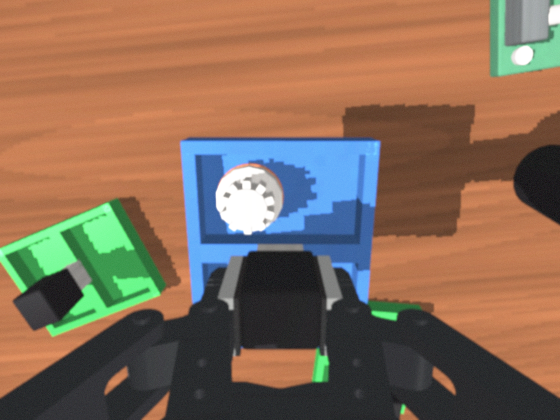

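Call:
jog_arm(
  motion=[
    {"gripper":20,"tx":10,"ty":0,"tz":2,"ax":0,"ay":0,"az":0},
    {"gripper":20,"tx":20,"ty":0,"tz":4,"ax":0,"ay":0,"az":0},
    {"gripper":20,"tx":30,"ty":0,"tz":5,"ax":0,"ay":0,"az":0},
    {"gripper":20,"tx":38,"ty":0,"tz":5,"ax":0,"ay":0,"az":0},
    {"gripper":20,"tx":40,"ty":0,"tz":5,"ax":0,"ay":0,"az":0},
    {"gripper":20,"tx":40,"ty":0,"tz":5,"ax":0,"ay":0,"az":0},
    {"gripper":20,"tx":40,"ty":0,"tz":5,"ax":0,"ay":0,"az":0},
    {"gripper":20,"tx":40,"ty":0,"tz":5,"ax":0,"ay":0,"az":0},
    {"gripper":20,"tx":40,"ty":0,"tz":5,"ax":0,"ay":0,"az":0},
    {"gripper":20,"tx":40,"ty":0,"tz":5,"ax":0,"ay":0,"az":0},
    {"gripper":20,"tx":38,"ty":0,"tz":5,"ax":0,"ay":0,"az":0},
    {"gripper":20,"tx":30,"ty":0,"tz":5,"ax":0,"ay":0,"az":0},
  ],
)

```text
clock: 7.8
tcp_pos: [0.472, -0.0698, 0.176]
orientation: [-1.164, 1.28, -1.28]
contact_force: [0.1, 0.4, -5.0]
grip_width: 0.0269
```

Call:
jog_arm(
  motion=[
    {"gripper":20,"tx":20,"ty":0,"tz":4,"ax":0,"ay":0,"az":0},
    {"gripper":20,"tx":11,"ty":0,"tz":0,"ax":0,"ay":0,"az":0},
    {"gripper":20,"tx":0,"ty":0,"tz":0,"ax":0,"ay":-0.03,"az":0},
    {"gripper":20,"tx":0,"ty":0,"tz":0,"ax":0,"ay":-0.05,"az":0},
    {"gripper":20,"tx":0,"ty":0,"tz":0,"ax":0,"ay":-0.05,"az":0},
    {"gripper":20,"tx":0,"ty":0,"tz":0,"ax":0,"ay":-0.034,"az":0},
    {"gripper":20,"tx":0,"ty":0,"tz":0,"ax":0,"ay":0,"az":0},
    {"gripper":20,"tx":0,"ty":0,"tz":0,"ax":0,"ay":0,"az":0},
  ],
)

```text
clock: 8.6
tcp_pos: [0.4741, -0.0966, 0.1762]
orientation: [-1.242, 1.156, -1.155]
contact_force: [-0.4, 0.7, -5.0]
grip_width: 0.0268
```

```bash
python3 - <<'E'
from h import *
np.set_printoptions(precision=4,suppress=True)
c=vision.get_calibration("wrist");np.savez('c5.npz',**{k:np.array(v) for k,v in c.items()})
grab("wrist","w5.png");o=get_obs();print(o['tcp_pos'],o['clock'],o['contact_force'],o['grip_width'])
M=R.from_rotvec(o['orientation']).as_matrix();print(M)
for s in (-.14,):
  p=np.array([.6132,-.0882])+s*np.array([.9974,.0715]);print(p, M.T@np.array([p[0]-o['tcp_pos'][0],p[1]-o['tcp_pos'][1],.0975-o['tcp_pos'][2]]))
E
```

```text
[ 0.4741 -0.0969  0.1763] 8.65 [ 0.3513  0.6044 -4.0297] 0.026993757547467533
[[ 0.0717 -0.0001  0.9974]
 [-0.9974  0.0003  0.0717]
 [-0.0003 -1.     -0.0001]]
[ 0.4736 -0.0982] [ 0.0013  0.0787 -0.0007]
```

View pics/w5.png

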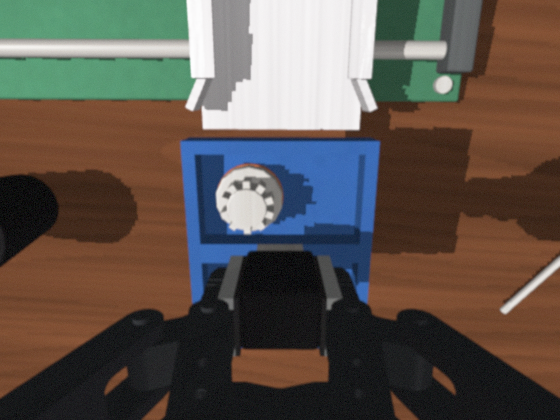

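```bash
python3 - <<'E'
from h import *
np.set_printoptions(precision=4,suppress=True)
c=np.load('c5.npz');o=get_obs();M=R.from_rotvec(o['orientation']).as_matrix()
im=cv2.imread('pics/w5.png');cv2.imwrite('pics/w5a.png',cv2.resize(im[60:200,170:390],None,fx=3.5,fy=3.5,interpolation=cv2.INTER_CUBIC))
t=lambda uv,z:M.T@(plane(c,uv,z)-o['tcp_pos'])
A,B=t((203,129),.04),t((361,129),.04);print('apron',A,B,(A+B)/2)
A,B=t((182,141),.1375),t((379,141),.1375);print('tray',A,B,(A+B)/2)
A,B=t((189.5,78),.066),t((373,78),.066);print('walls out',A,B,(A+B)/2)
E
```

```text
apron [-0.0541  0.1363  0.0511] [0.0575 0.1362 0.0512] [0.0017 0.1362 0.0512]
tray [-0.0439  0.0388  0.0539] [0.0448 0.0387 0.054 ] [0.0005 0.0387 0.0539]
walls out [-0.0552  0.1103  0.0839] [0.0572 0.1102 0.0841] [0.001  0.1102 0.084 ]
```

View pics/w5a.png

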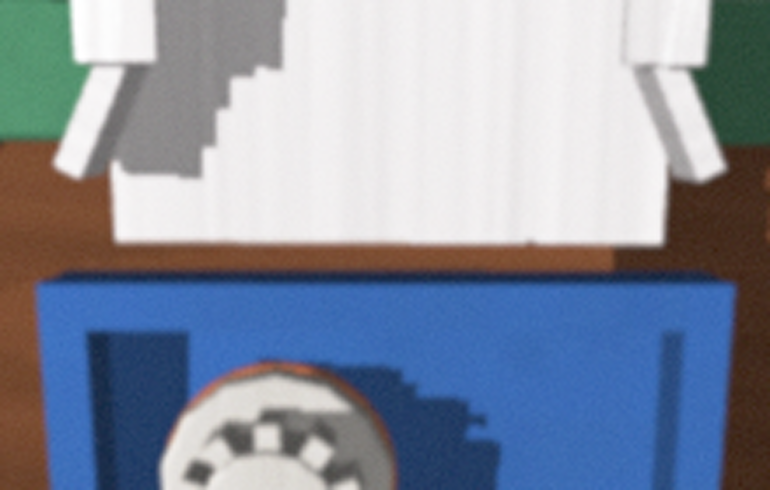

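Call:
jog_arm(
  motion=[
    {"gripper":20,"tx":1,"ty":8,"tz":-2,"ax":0,"ay":0,"az":0},
    {"gripper":20,"tx":0,"ty":15,"tz":0,"ax":0,"ay":0,"az":0},
    {"gripper":20,"tx":0,"ty":20,"tz":0,"ax":0,"ay":0,"az":0},
    {"gripper":20,"tx":0,"ty":18,"tz":0,"ax":0,"ay":0,"az":0},
    {"gripper":20,"tx":0,"ty":11,"tz":0,"ax":0,"ay":0,"az":0},
    {"gripper":20,"tx":0,"ty":5,"tz":0,"ax":0,"ay":0,"az":0},
    {"gripper":20,"tx":0,"ty":0,"tz":0,"ax":0,"ay":0,"az":0},
    {"gripper":20,"tx":0,"ty":0,"tz":0,"ax":0,"ay":0,"az":0},
  ],
)

```text
clock: 9.45
tcp_pos: [0.4728, -0.0989, 0.0998]
orientation: [-1.241, 1.156, -1.158]
contact_force: [-0.6, -0.2, -4.4]
grip_width: 0.0269
```

```bash
python3 - <<'E'
from h import *
np.set_printoptions(precision=4,suppress=True)
c=vision.get_calibration("wrist");np.savez('c6.npz',**{k:np.array(v) for k,v in c.items()})
grab("wrist","w6.png");grab("scene","s6.png");o=get_obs();print(o['tcp_pos'],o['clock'],o['contact_force'],o['grip_width'])
im=cv2.imread('pics/s6.png');cv2.imwrite('pics/s6a.png',cv2.resize(im[150:320,130:360],None,fx=3.4,fy=3.4,interpolation=cv2.INTER_CUBIC))
E
```

```text
[ 0.4729 -0.099   0.1001] 9.55 [-0.4657 -0.3927 -4.2985] 0.02745484434515034
```

View pics/w6.png

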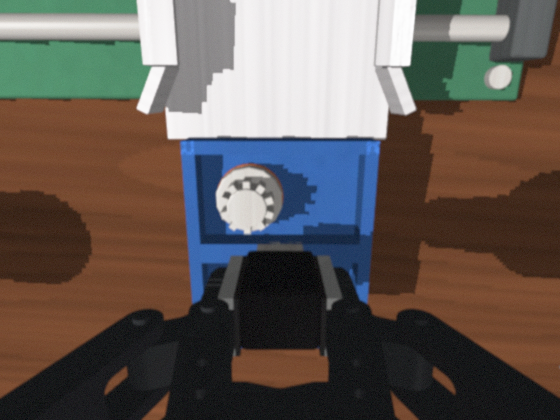

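View pics/s6a.png

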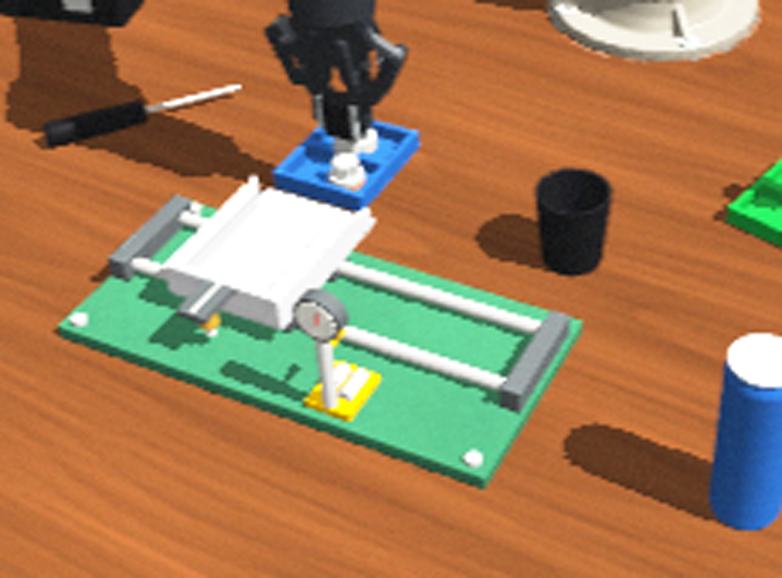

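```bash
python3 - <<'E'
from h import *
np.set_printoptions(precision=4,suppress=True)
c=np.load('c6.npz');o=get_obs();M=R.from_rotvec(o['orientation']).as_matrix();print(M)
im=cv2.imread('pics/w6.png');cv2.imwrite('pics/w6a.png',cv2.resize(im[50:170,130:430],None,fx=2.6,fy=2.6,interpolation=cv2.INTER_CUBIC))
t=lambda uv,z:M.T@(plane(c,uv,z)-o['tcp_pos'])
A,B=t((167,138),.04),t((386.5,138),.04);print('apron',A,B,(A+B)/2)
A,B=t((182,142),.061),t((379.5,142),.061);print('tray',A,B,(A+B)/2)
A,B=t((142,62),.066),t((412,62),.066);print('walls out',A,B,(A+B)/2)
E
```

```text
[[ 0.0706  0.0016  0.9975]
 [-0.9975 -0.0003  0.0706]
 [ 0.0004 -1.      0.0016]]
apron [-0.0567  0.0601  0.0528] [0.0543 0.0602 0.0529] [-0.0012  0.0601  0.0529]
tray [-0.0438  0.0391  0.0533] [0.0453 0.0392 0.0534] [0.0008 0.0391 0.0533]
walls out [-0.0565  0.0342  0.0866] [0.0548 0.0342 0.0866] [-0.0008  0.0342  0.0866]
```

View pics/w6a.png

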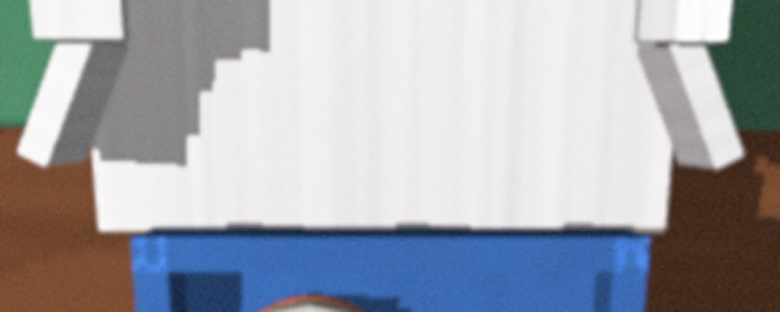

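The tray is about 1.7 mm off to the right of the carriage centreline. I'll correct that and enter partway.

Call:
jog_arm(
  motion=[
    {"gripper":20,"tx":-1.7,"ty":1,"tz":0,"ax":0,"ay":0,"az":0},
    {"gripper":20,"tx":0,"ty":0,"tz":3,"ax":0,"ay":0,"az":0},
    {"gripper":20,"tx":0,"ty":0,"tz":5,"ax":0,"ay":0,"az":0},
    {"gripper":20,"tx":0,"ty":0,"tz":5,"ax":0,"ay":0,"az":0},
    {"gripper":20,"tx":0,"ty":0,"tz":5,"ax":0,"ay":0,"az":0},
    {"gripper":20,"tx":0,"ty":0,"tz":3,"ax":0,"ay":0,"az":0},
    {"gripper":20,"tx":0,"ty":0,"tz":0,"ax":0,"ay":0,"az":0},
    {"gripper":20,"tx":0,"ty":0,"tz":0,"ax":0,"ay":0,"az":0},
  ],
)

```text
clock: 10.35
tcp_pos: [0.493, -0.0957, 0.0982]
orientation: [-1.242, 1.157, -1.157]
contact_force: [0.0, -0.9, -5.6]
grip_width: 0.027
```

```bash
python3 - <<'E'
from h import *
np.set_printoptions(precision=4,suppress=True)
c=vision.get_calibration("wrist");np.savez('c7.npz',**{k:np.array(v) for k,v in c.items()})
grab("wrist","w7.png");o=get_obs();print(o['tcp_pos'],o['clock'],o['contact_force'],o['grip_width'])
im=cv2.imread('pics/w7.png');cv2.imwrite('pics/w7a.png',cv2.resize(im[60:260,130:430],None,fx=2.6,fy=2.6,interpolation=cv2.INTER_CUBIC))
E
```

```text
[ 0.4928 -0.0958  0.0982] 10.4 [ 1.5435 -0.5299 -4.133 ] 0.02701430950561419
```

View pics/w7a.png

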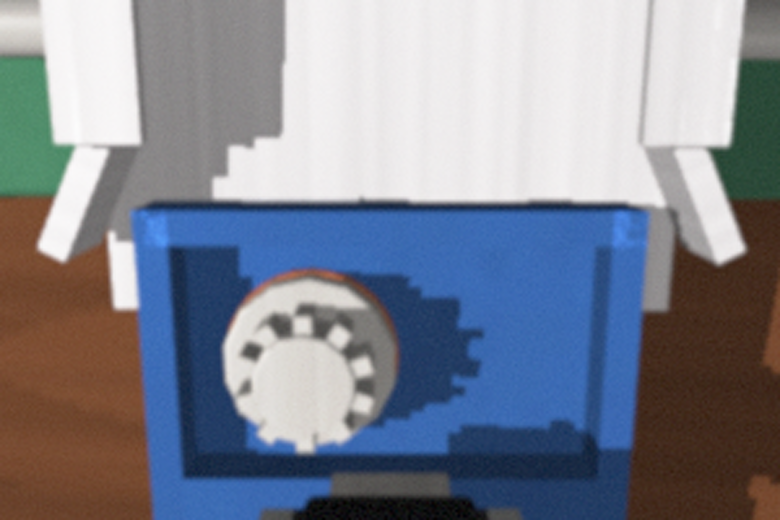

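It's centred to within about 0.5 mm, so I'll continue inserting.

Call:
jog_arm(
  motion=[
    {"gripper":20,"tx":0.4,"ty":0,"tz":3,"ax":0,"ay":0,"az":0},
    {"gripper":20,"tx":0,"ty":0,"tz":5,"ax":0,"ay":0,"az":0},
    {"gripper":20,"tx":0,"ty":0,"tz":7,"ax":0,"ay":0,"az":0},
    {"gripper":20,"tx":0,"ty":0,"tz":7,"ax":0,"ay":0,"az":0},
    {"gripper":20,"tx":0,"ty":0,"tz":7,"ax":0,"ay":0,"az":0},
    {"gripper":20,"tx":0,"ty":0,"tz":7,"ax":0,"ay":0,"az":0},
    {"gripper":20,"tx":0,"ty":0,"tz":4,"ax":0,"ay":0,"az":0},
    {"gripper":20,"tx":0,"ty":0,"tz":0,"ax":0,"ay":0,"az":0},
  ],
)

```text
clock: 11.2
tcp_pos: [0.5338, -0.0931, 0.0983]
orientation: [-1.241, 1.156, -1.157]
contact_force: [0.2, -0.0, -5.3]
grip_width: 0.0268
```

```bash
python3 - <<'E'
from h import *
np.set_printoptions(precision=4,suppress=True)
c=vision.get_calibration("wrist");np.savez('c8.npz',**{k:np.array(v) for k,v in c.items()})
grab("wrist","w8.png");o=get_obs();print(o['tcp_pos'],o['clock'],o['contact_force'],o['grip_width'])
im=cv2.imread('pics/w8.png');cv2.imwrite('pics/w8a.png',cv2.resize(im[60:260,130:430],None,fx=2.6,fy=2.6,interpolation=cv2.INTER_CUBIC))
E
```

```text
[ 0.5331 -0.0932  0.0982] 11.25 [-0.7794  0.1566 -5.046 ] 0.02697899361559605
```

View pics/w8a.png

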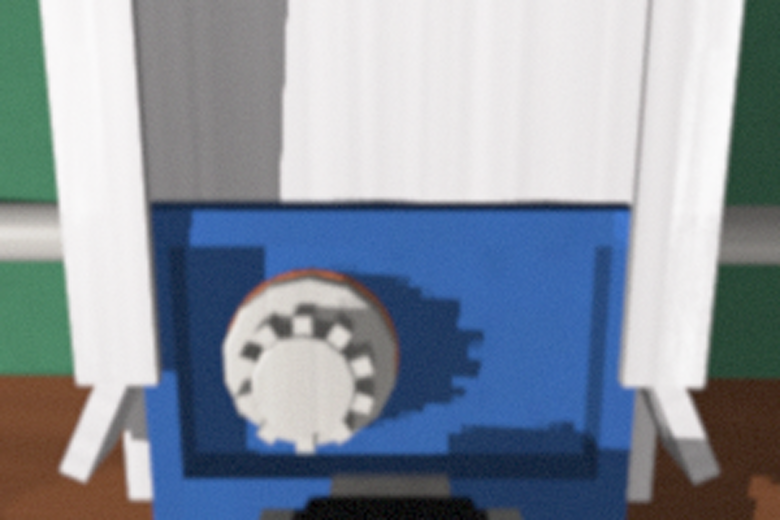

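The tray is under the lips with no contact force. About 80 mm remains.

Call:
jog_arm(
  motion=[
    {"gripper":20,"tx":0,"ty":0,"tz":4,"ax":0,"ay":0,"az":0},
    {"gripper":20,"tx":0,"ty":0,"tz":7,"ax":0,"ay":0,"az":0},
    {"gripper":20,"tx":0,"ty":0,"tz":8,"ax":0,"ay":0,"az":0},
    {"gripper":20,"tx":0,"ty":0,"tz":8,"ax":0,"ay":0,"az":0},
    {"gripper":20,"tx":0,"ty":0,"tz":8,"ax":0,"ay":0,"az":0},
    {"gripper":20,"tx":0,"ty":0,"tz":8,"ax":0,"ay":0,"az":0},
    {"gripper":20,"tx":0,"ty":0,"tz":8,"ax":0,"ay":0,"az":0},
    {"gripper":20,"tx":0,"ty":0,"tz":8,"ax":0,"ay":0,"az":0},
    {"gripper":20,"tx":0,"ty":0,"tz":6,"ax":0,"ay":0,"az":0},
    {"gripper":20,"tx":0,"ty":0,"tz":5,"ax":0,"ay":0,"az":0},
    {"gripper":20,"tx":0,"ty":0,"tz":3,"ax":0,"ay":0,"az":0},
    {"gripper":20,"tx":0,"ty":0,"tz":0,"ax":0,"ay":0,"az":0},
  ],
)

```text
clock: 12.45
tcp_pos: [0.6062, -0.088, 0.0983]
orientation: [-1.242, 1.157, -1.157]
contact_force: [-0.2, 0.2, -4.0]
grip_width: 0.0269
```

```bash
python3 - <<'E'
from h import *
np.set_printoptions(precision=4,suppress=True)
c=vision.get_calibration("wrist");np.savez('c9.npz',**{k:np.array(v) for k,v in c.items()})
grab("wrist","w9.png");o=get_obs();print(o['tcp_pos'],o['clock'],o['contact_force'],o['grip_width'])
im=cv2.imread('pics/w9.png');cv2.imwrite('pics/w9a.png',cv2.resize(im[60:260,130:430],None,fx=2.6,fy=2.6,interpolation=cv2.INTER_CUBIC))
E
```

```text
[ 0.6057 -0.0881  0.0982] 12.5 [-0.0633 -1.1408 -5.1637] 0.027031503708871602
```

View pics/w9a.png

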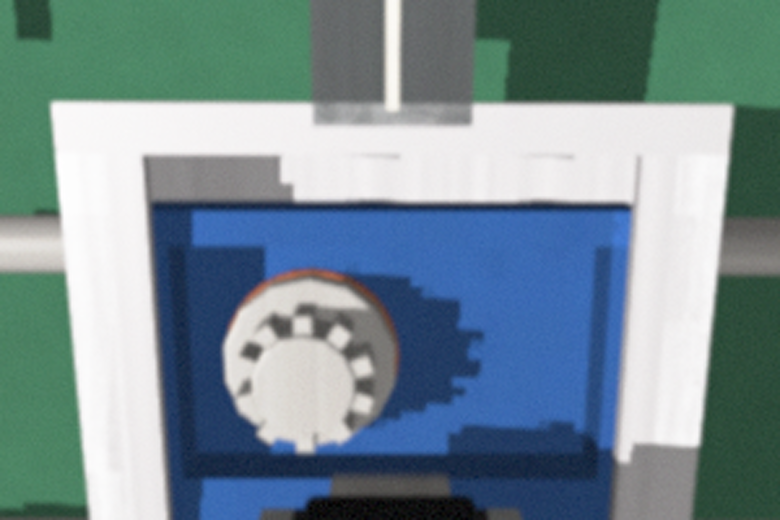

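Call:
jog_arm(
  motion=[
    {"gripper":20,"tx":0,"ty":0,"tz":2,"ax":0,"ay":0,"az":0},
    {"gripper":20,"tx":0,"ty":0,"tz":2,"ax":0,"ay":0,"az":0},
    {"gripper":20,"tx":0,"ty":0,"tz":2,"ax":0,"ay":0,"az":0},
    {"gripper":20,"tx":0,"ty":0,"tz":1,"ax":0,"ay":0,"az":0},
    {"gripper":20,"tx":0,"ty":0,"tz":0,"ax":0,"ay":0,"az":0},
  ],
)

```text
clock: 13.0
tcp_pos: [0.613, -0.0876, 0.0983]
orientation: [-1.242, 1.157, -1.157]
contact_force: [-1.1, -0.0, -4.3]
grip_width: 0.0267
```

Call:
jog_arm(
  motion=[
    {"gripper":20,"tx":0,"ty":0,"tz":1,"ax":0,"ay":0,"az":0},
    {"gripper":20,"tx":0,"ty":0,"tz":0,"ax":0,"ay":0,"az":0},
  ],
)

```text
clock: 13.2
tcp_pos: [0.6139, -0.0875, 0.0983]
orientation: [-1.242, 1.157, -1.157]
contact_force: [0.5, 0.1, -4.1]
grip_width: 0.027
```

Call:
jog_arm(
  motion=[
    {"gripper":20,"tx":0,"ty":0,"tz":1,"ax":0,"ay":0,"az":0},
    {"gripper":20,"tx":0,"ty":0,"tz":0,"ax":0,"ay":0,"az":0},
  ],
)

```text
clock: 13.4
tcp_pos: [0.6149, -0.0874, 0.0983]
orientation: [-1.242, 1.157, -1.157]
contact_force: [0.3, 0.0, -5.4]
grip_width: 0.0269
```

Call:
jog_arm(
  motion=[
    {"gripper":20,"tx":0,"ty":0,"tz":1,"ax":0,"ay":0,"az":0},
    {"gripper":20,"tx":0,"ty":0,"tz":0,"ax":0,"ay":0,"az":0},
  ],
)

```text
clock: 13.6
tcp_pos: [0.616, -0.0873, 0.0983]
orientation: [-1.242, 1.157, -1.157]
contact_force: [-0.3, 0.8, -4.0]
grip_width: 0.027
```

Call:
jog_arm(
  motion=[
    {"gripper":20,"tx":0,"ty":0,"tz":0.7,"ax":0,"ay":0,"az":0},
    {"gripper":20,"tx":0,"ty":0,"tz":0,"ax":0,"ay":0,"az":0},
  ],
)

```text
clock: 13.8
tcp_pos: [0.6162, -0.0874, 0.0982]
orientation: [-1.242, 1.158, -1.157]
contact_force: [-1.2, 1.0, -3.9]
grip_width: 0.0271
```

```bash
python3 - <<'E'
from h import *
np.set_printoptions(precision=4,suppress=True)
grab("wrist","w10.png");o=get_obs();print(o['tcp_pos'],o['clock'],o['contact_force'],o['grip_width'])
im=cv2.imread('pics/w10.png');cv2.imwrite('pics/w10a.png',cv2.resize(im[60:260,130:430],None,fx=2.6,fy=2.6,interpolation=cv2.INTER_CUBIC))
E
```

```text
[ 0.6162 -0.0874  0.0982] 13.85 [-0.9807 -0.3032 -3.4935] 0.027021449001219028
```

View pics/w10a.png

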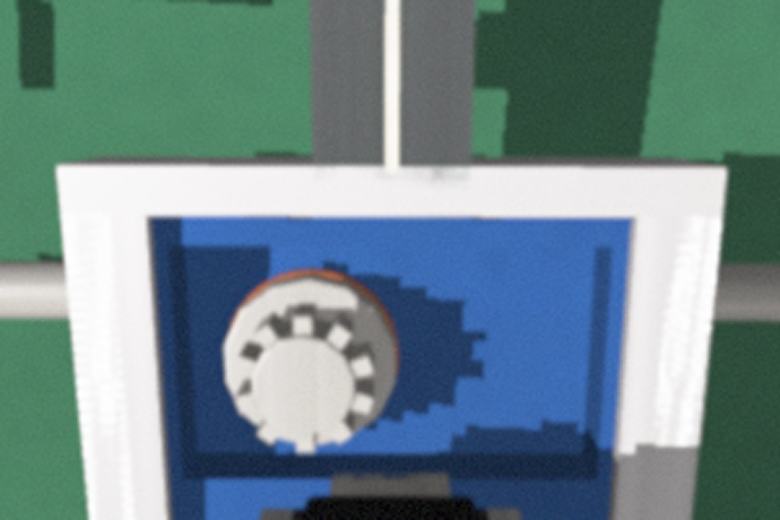

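The tray is just touching the stop. I'll set it down on the floor, then press it home lightly.

Call:
jog_arm(
  motion=[
    {"gripper":20,"tx":0,"ty":0.5,"tz":0,"ax":0,"ay":0,"az":0},
    {"gripper":20,"tx":0,"ty":0.5,"tz":0,"ax":0,"ay":0,"az":0},
    {"gripper":20,"tx":0,"ty":0,"tz":0,"ax":0,"ay":0,"az":0},
  ],
)

```text
clock: 14.15
tcp_pos: [0.6163, -0.0875, 0.0971]
orientation: [-1.242, 1.157, -1.157]
contact_force: [-2.0, 0.1, -4.2]
grip_width: 0.027
```

Call:
jog_arm(
  motion=[
    {"gripper":20,"tx":0,"ty":0.4,"tz":0.5,"ax":0,"ay":0,"az":0},
    {"gripper":20,"tx":0,"ty":0,"tz":0,"ax":0,"ay":0,"az":0},
  ],
)

```text
clock: 14.35
tcp_pos: [0.6163, -0.0874, 0.0971]
orientation: [-1.243, 1.158, -1.156]
contact_force: [-6.1, 0.2, 1.5]
grip_width: 0.0271
```

Home contact is 6 N against the stop, with the tray seated on the floor. Next I'll slide towards the gauge, stopping before the near roller.

Call:
jog_arm(
  motion=[
    {"gripper":20,"tx":-2,"ty":-0.2,"tz":0,"ax":0,"ay":0,"az":0},
    {"gripper":20,"tx":-4,"ty":0,"tz":0,"ax":0,"ay":0,"az":0},
    {"gripper":20,"tx":-7,"ty":0,"tz":0,"ax":0,"ay":0,"az":0},
    {"gripper":20,"tx":-10,"ty":0,"tz":0,"ax":0,"ay":0,"az":0},
    {"gripper":20,"tx":-10,"ty":0,"tz":0,"ax":0,"ay":0,"az":0},
    {"gripper":20,"tx":-10,"ty":0,"tz":0,"ax":0,"ay":0,"az":0},
    {"gripper":20,"tx":-10,"ty":0,"tz":0,"ax":0,"ay":0,"az":0},
    {"gripper":20,"tx":-10,"ty":0,"tz":0,"ax":0,"ay":0,"az":0},
    {"gripper":20,"tx":-9,"ty":0,"tz":0,"ax":0,"ay":0,"az":0},
    {"gripper":20,"tx":-7,"ty":0,"tz":0,"ax":0,"ay":0,"az":0},
    {"gripper":20,"tx":-4,"ty":0,"tz":0,"ax":0,"ay":0,"az":0},
    {"gripper":20,"tx":-2,"ty":0,"tz":0,"ax":0,"ay":0,"az":0},
  ],
)

```text
clock: 15.55
tcp_pos: [0.6105, -0.0016, 0.0971]
orientation: [-1.243, 1.157, -1.156]
contact_force: [-4.0, -1.5, -1.2]
grip_width: 0.0267
```

```bash
python3 - <<'E'
from h import *
np.set_printoptions(precision=4,suppress=True)
c=vision.get_calibration("wrist");np.savez('c11.npz',**{k:np.array(v) for k,v in c.items()})
grab("wrist","w11.png");grab("top","t11.png");o=get_obs();print(o['tcp_pos'],o['clock'],o['contact_force'],o['grip_width'])
M=R.from_rotvec(o['orientation']).as_matrix();print(M)
E
```

```text
[ 0.6105 -0.0014  0.0971] 15.65 [-5.1986  0.4488 -0.4272] 0.026957534125825588
[[ 0.0715 -0.0009  0.9974]
 [-0.9974  0.0005  0.0715]
 [-0.0006 -1.     -0.0009]]
```

View pics/w11.png

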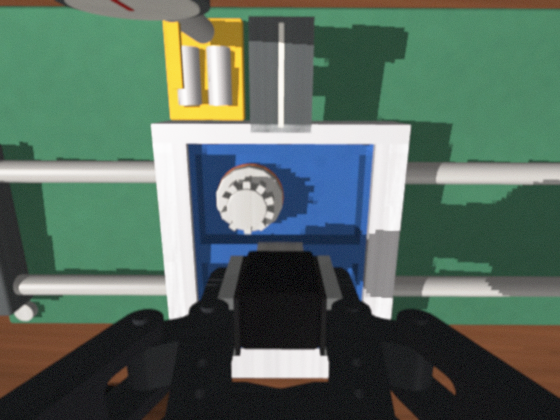

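The wrist view shows the index line at (281,75) and the rollers at about x = 190 and 220, with the gap between them near 206.

```bash
python3 - <<'E'
from h import *
np.set_printoptions(precision=4,suppress=True)
c=np.load('c11.npz');v=np.array([-.0715,.9974,0]);print(c['world_from_camera'][:3,3],c['world_from_camera'][:3,3]@v)
im=cv2.imread('pics/w11.png');cv2.imwrite('pics/w11a.png',cv2.resize(im[10:140,155:325],None,fx=4.5,fy=4.5,interpolation=cv2.INTER_CUBIC))
print('idx',plane(c,(281.5,75),.066)@v,'nest/tcp v',get_obs()['tcp_pos']@v)
for z in (.02,.03,.04,.05):
  print(z,plane(c,(190.5,75),z)@v,plane(c,(219.5,75),z)@v)
E
```

```text
[0.6836 0.0031 0.2256] -0.04575077431641824
idx -0.04642226901801451 nest/tcp v -0.04506207574615859
0.02 0.0012961256480511143 -0.01397380168730454
0.03 -0.0009916308253077439 -0.015519025174737395
0.04 -0.0032793872986665883 -0.017064248662170246
0.05 -0.005567143772025439 -0.01860947214960311
```

View pics/w11a.png

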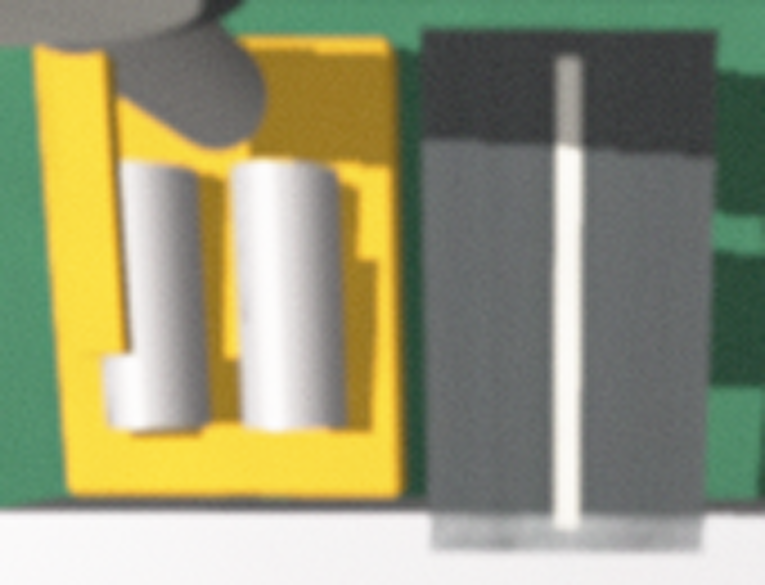

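View pics/t11.png

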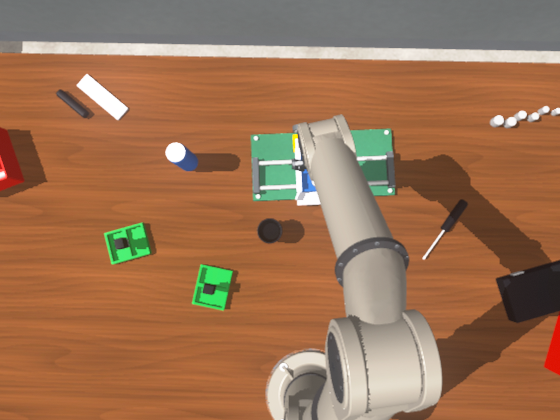

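The notch is at v ≈ -0.007 and the index at -0.046, so about 39 mm remains, with roller contact after about 23 mm. I'll advance 20 mm first, then in small steps.

Call:
jog_arm(
  motion=[
    {"gripper":20,"tx":-3,"ty":0,"tz":0,"ax":0,"ay":0,"az":0},
    {"gripper":20,"tx":-5,"ty":0,"tz":0,"ax":0,"ay":0,"az":0},
    {"gripper":20,"tx":-5,"ty":0,"tz":0,"ax":0,"ay":0,"az":0},
    {"gripper":20,"tx":-4,"ty":0,"tz":0,"ax":0,"ay":0,"az":0},
    {"gripper":20,"tx":-3,"ty":0,"tz":0,"ax":0,"ay":0,"az":0},
    {"gripper":20,"tx":0,"ty":0,"tz":0,"ax":0,"ay":0,"az":0},
  ],
)

```text
clock: 16.25
tcp_pos: [0.6091, 0.0186, 0.0971]
orientation: [-1.242, 1.157, -1.155]
contact_force: [-5.5, 0.8, 0.3]
grip_width: 0.0273
```

Call:
jog_arm(
  motion=[
    {"gripper":20,"tx":-1,"ty":0,"tz":0,"ax":0,"ay":0,"az":0},
    {"gripper":20,"tx":-1,"ty":0,"tz":0,"ax":0,"ay":0,"az":0},
  ],
)

```text
clock: 16.45
tcp_pos: [0.6091, 0.0196, 0.0971]
orientation: [-1.242, 1.157, -1.157]
contact_force: [-4.5, -1.3, 0.2]
grip_width: 0.0268
```

Call:
jog_arm(
  motion=[
    {"gripper":20,"tx":-1,"ty":0,"tz":0,"ax":0,"ay":0,"az":0},
    {"gripper":20,"tx":-1,"ty":0,"tz":0,"ax":0,"ay":0,"az":0},
  ],
)

```text
clock: 16.65
tcp_pos: [0.609, 0.0216, 0.0971]
orientation: [-1.242, 1.157, -1.157]
contact_force: [-4.3, -3.5, -0.8]
grip_width: 0.0268
```

Call:
jog_arm(
  motion=[
    {"gripper":20,"tx":-1,"ty":0,"tz":0,"ax":0,"ay":0,"az":0},
    {"gripper":20,"tx":-1,"ty":0,"tz":0,"ax":0,"ay":0,"az":0},
  ],
)

```text
clock: 16.85
tcp_pos: [0.6089, 0.0222, 0.0971]
orientation: [-1.243, 1.157, -1.158]
contact_force: [-3.8, -6.2, 0.4]
grip_width: 0.0269
```

Call:
jog_arm(
  motion=[
    {"gripper":20,"tx":-1,"ty":0,"tz":0,"ax":0,"ay":0,"az":0},
    {"gripper":20,"tx":-1,"ty":0,"tz":0,"ax":0,"ay":0,"az":0},
  ],
)

```text
clock: 17.05
tcp_pos: [0.6088, 0.0231, 0.0971]
orientation: [-1.244, 1.158, -1.16]
contact_force: [-4.5, -5.7, 0.8]
grip_width: 0.0271
```

```bash
python3 - <<'E'
from h import *
c=vision.get_calibration("wrist");np.savez('c12.npz',**{k:np.array(v) for k,v in c.items()})
grab("wrist","w12.png");o=get_obs();print(o['tcp_pos'],o['clock'],o['contact_force'],o['grip_width'])
im=cv2.imread('pics/w12.png');cv2.imwrite('pics/w12a.png',cv2.resize(im[10:220,145:405],None,fx=2.8,fy=2.8,interpolation=cv2.INTER_CUBIC))
E
```

```text
[0.60883677 0.02335382 0.09711316] 17.1 [-4.41469942 -6.88047923 -0.32814092] 0.026866331316108008
```

View pics/w12a.png

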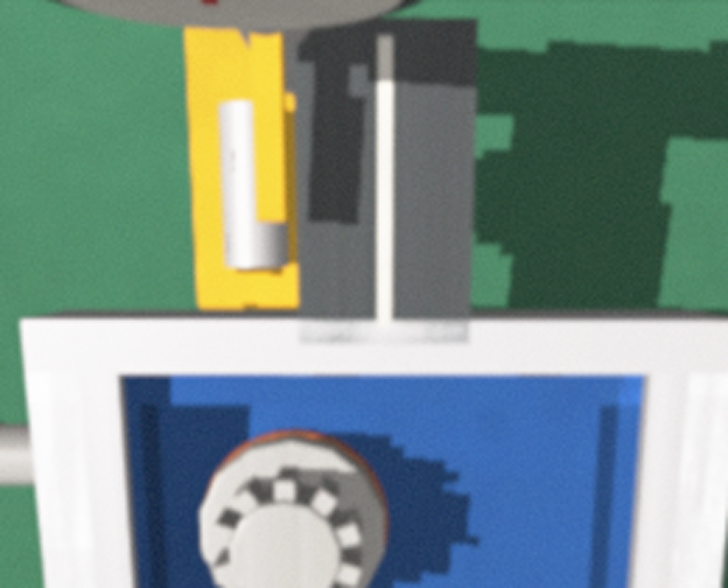

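The ball is on the near roller, with Fy about -6 N. I'll continue gently.

Call:
jog_arm(
  motion=[
    {"gripper":20,"tx":-1,"ty":0,"tz":0,"ax":0,"ay":0,"az":0},
    {"gripper":20,"tx":-1,"ty":0,"tz":0,"ax":0,"ay":0,"az":0},
  ],
)

```text
clock: 17.3
tcp_pos: [0.6087, 0.0245, 0.0972]
orientation: [-1.244, 1.157, -1.16]
contact_force: [-4.2, -9.6, 0.6]
grip_width: 0.027
```

Call:
jog_arm(
  motion=[
    {"gripper":20,"tx":-1,"ty":0,"tz":0,"ax":0,"ay":0,"az":0},
    {"gripper":20,"tx":-1,"ty":0,"tz":0,"ax":0,"ay":0,"az":0},
  ],
)

```text
clock: 17.5
tcp_pos: [0.6087, 0.0251, 0.0972]
orientation: [-1.245, 1.157, -1.162]
contact_force: [-4.4, -11.1, 2.3]
grip_width: 0.0273
```

Call:
jog_arm(
  motion=[
    {"gripper":20,"tx":-1,"ty":0,"tz":0,"ax":0,"ay":0,"az":0},
    {"gripper":20,"tx":0,"ty":0,"tz":0,"ax":0,"ay":0,"az":0},
  ],
)

```text
clock: 17.7
tcp_pos: [0.6087, 0.0259, 0.0973]
orientation: [-1.245, 1.157, -1.162]
contact_force: [-3.9, -10.3, 1.4]
grip_width: 0.0273
```

Call:
jog_arm(
  motion=[
    {"gripper":20,"tx":-1,"ty":0,"tz":0,"ax":0,"ay":0,"az":0},
    {"gripper":20,"tx":0,"ty":0,"tz":0,"ax":0,"ay":0,"az":0},
  ],
)

```text
clock: 17.9
tcp_pos: [0.6086, 0.0262, 0.0973]
orientation: [-1.245, 1.157, -1.163]
contact_force: [-3.6, -11.7, 1.5]
grip_width: 0.0271
```

Call:
jog_arm(
  motion=[
    {"gripper":20,"tx":-0.5,"ty":0,"tz":0,"ax":0,"ay":0,"az":0},
    {"gripper":20,"tx":0,"ty":0,"tz":0,"ax":0,"ay":0,"az":0},
  ],
)

```text
clock: 18.1
tcp_pos: [0.6086, 0.0262, 0.0973]
orientation: [-1.246, 1.157, -1.164]
contact_force: [-4.2, -12.9, 1.8]
grip_width: 0.027
```

Call:
jog_arm(
  motion=[
    {"gripper":20,"tx":-0.5,"ty":0,"tz":0,"ax":0,"ay":0,"az":0},
    {"gripper":20,"tx":0,"ty":0,"tz":0,"ax":0,"ay":0,"az":0},
  ],
)

```text
clock: 18.3
tcp_pos: [0.6086, 0.0268, 0.0973]
orientation: [-1.245, 1.157, -1.164]
contact_force: [-5.1, -13.4, 1.9]
grip_width: 0.0268
```

Call:
jog_arm(
  motion=[
    {"gripper":20,"tx":-0.5,"ty":0,"tz":0,"ax":0,"ay":0,"az":0},
    {"gripper":20,"tx":0,"ty":0,"tz":0,"ax":0,"ay":0,"az":0},
  ],
)

```text
clock: 18.5
tcp_pos: [0.6086, 0.027, 0.0973]
orientation: [-1.246, 1.157, -1.164]
contact_force: [-3.0, -13.6, 2.4]
grip_width: 0.0269
```

```bash
python3 - <<'E'
from h import *
c=vision.get_calibration("wrist");np.savez('c13.npz',**{k:np.array(v) for k,v in c.items()})
grab("wrist","w13.png");o=get_obs();print(o['tcp_pos'],o['clock'],o['contact_force'],o['grip_width'])
im=cv2.imread('pics/w13.png');cv2.imwrite('pics/w13a.png',cv2.resize(im[10:220,145:405],None,fx=2.8,fy=2.8,interpolation=cv2.INTER_CUBIC))
E
```

```text
[0.60862568 0.02694978 0.09730352] 18.55 [ -4.65990583 -14.46369054   1.7430522 ] 0.027222314870087725
```

View pics/w13a.png

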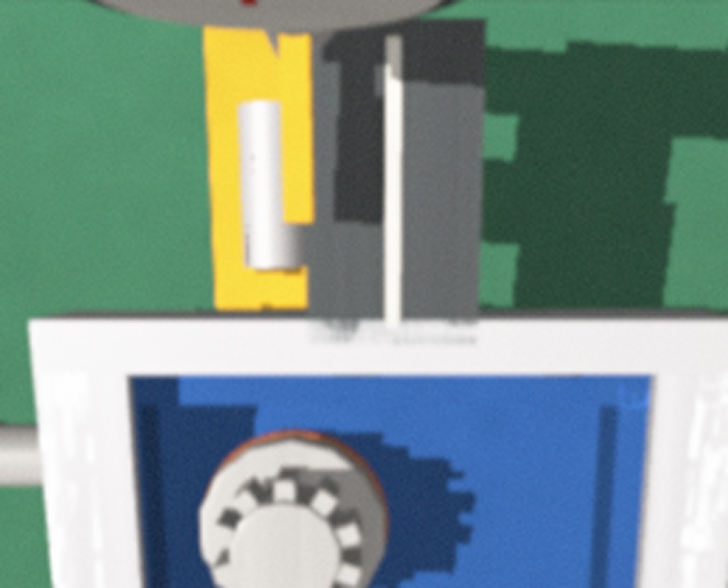

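```bash
python3 - <<'E'
from h import *
v=np.array([-.0715,.9974,0])
for f,ix,r in (('c12.npz',145+384/2.8,145+246/2.8),('c13.npz',145+392.5/2.8,145+268/2.8)):
    c=np.load(f);print('idx',plane(c,(ix,75),.066)@v,'far roller',[plane(c,(r,75),z)@v for z in (.02,.03,.04)], 'walls in nest: ')
print(get_obs()['tcp_pos']@v, get_obs()['moment'])
grab("scene","s13.png");im=cv2.imread('pics/s13.png');cv2.imwrite('pics/s13a.png',cv2.resize(im[120:320,130:360],None,fx=3,fy=3,interpolation=cv2.INTER_CUBIC))
E
```

```text
idx -0.02216375164448205 far roller [np.float64(0.0033696816846538117), np.float64(0.002197409673252278), np.float64(0.0010251376618507513)] walls in nest: 
idx -0.019826335862546965 far roller [np.float64(0.002637326299302512), np.float64(0.0017072393849291842), np.float64(0.0007771524705558492)] walls in nest: 
-0.01663702460026772 [-3.07577076  0.90599132  0.12955775]
```

View pics/s13a.png

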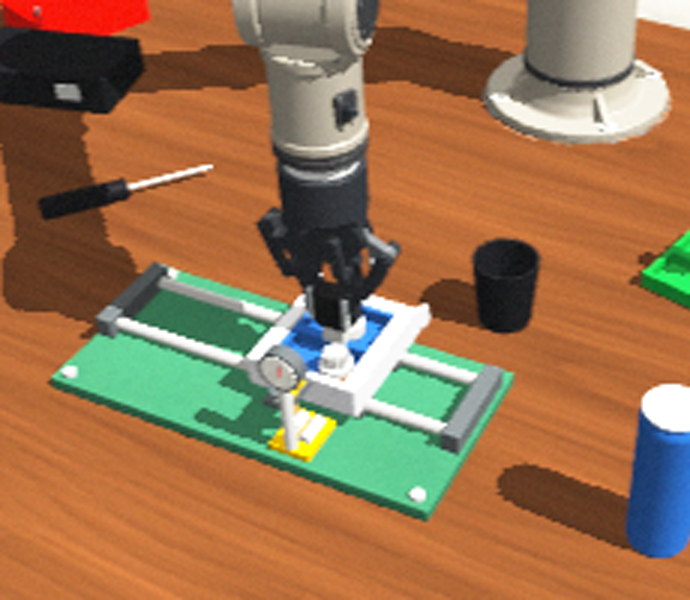

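The index is about 14 mm before the notch on the ramp, with nothing jammed. I'll keep creeping.

Call:
jog_arm(
  motion=[
    {"gripper":20,"tx":-1,"ty":0,"tz":0,"ax":0,"ay":0,"az":0},
    {"gripper":20,"tx":0,"ty":0,"tz":0,"ax":0,"ay":0,"az":0},
  ],
)

```text
clock: 18.8
tcp_pos: [0.6085, 0.0288, 0.0973]
orientation: [-1.245, 1.157, -1.163]
contact_force: [-3.9, -10.7, 1.9]
grip_width: 0.0267
```

Call:
jog_arm(
  motion=[
    {"gripper":20,"tx":-1,"ty":0,"tz":0,"ax":0,"ay":0,"az":0},
    {"gripper":20,"tx":0,"ty":0,"tz":0,"ax":0,"ay":0,"az":0},
  ],
)

```text
clock: 19.0
tcp_pos: [0.6083, 0.0307, 0.0973]
orientation: [-1.245, 1.157, -1.162]
contact_force: [-4.3, -9.4, 1.9]
grip_width: 0.027
```

```bash
python3 - <<'E'
from h import *
c=vision.get_calibration("wrist");np.savez('c14.npz',**{k:np.array(v) for k,v in c.items()})
grab("wrist","w14.png");o=get_obs();print(o['tcp_pos'],o['clock'],o['contact_force'],o['grip_width'])
im=cv2.imread('pics/w14.png');cv2.imwrite('pics/w14a.png',cv2.resize(im[10:220,145:405],None,fx=2.8,fy=2.8,interpolation=cv2.INTER_CUBIC))
E
```

```text
[0.60833242 0.03085234 0.09726266] 19.05 [-3.54838724 -8.72091027  1.48785145] 0.0271705747935978
```

View pics/w14a.png

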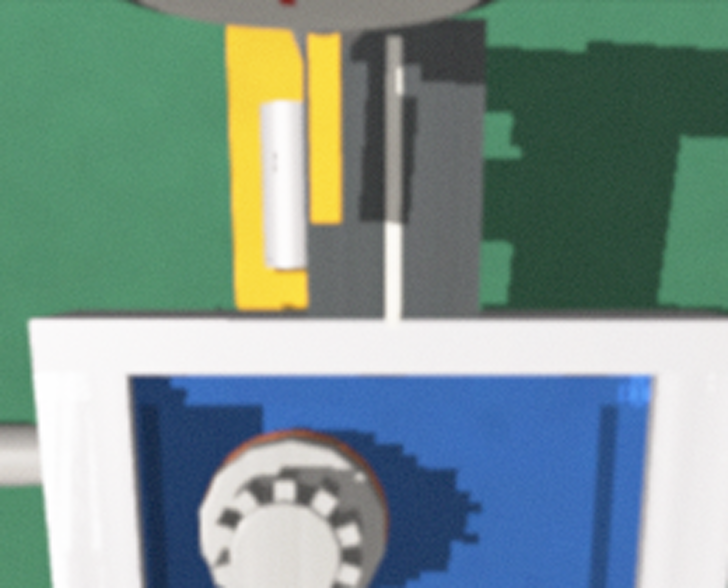

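The force is falling, and the index is about 10 mm before the notch.

Call:
jog_arm(
  motion=[
    {"gripper":20,"tx":-1,"ty":0,"tz":0,"ax":0,"ay":0,"az":0},
    {"gripper":20,"tx":0,"ty":0,"tz":0,"ax":0,"ay":0,"az":0},
  ],
)

```text
clock: 19.25
tcp_pos: [0.6081, 0.0334, 0.0972]
orientation: [-1.244, 1.157, -1.16]
contact_force: [-4.1, -5.5, 0.2]
grip_width: 0.0267
```

Call:
jog_arm(
  motion=[
    {"gripper":20,"tx":-1,"ty":0,"tz":0,"ax":0,"ay":0,"az":0},
    {"gripper":20,"tx":0,"ty":0,"tz":0,"ax":0,"ay":0,"az":0},
  ],
)

```text
clock: 19.45
tcp_pos: [0.608, 0.0362, 0.0971]
orientation: [-1.243, 1.157, -1.158]
contact_force: [-4.1, -2.5, -0.8]
grip_width: 0.0268
```

```bash
python3 - <<'E'
from h import *
c=vision.get_calibration("wrist");np.savez('c15.npz',**{k:np.array(v) for k,v in c.items()})
grab("wrist","w15.png");o=get_obs();print(o['tcp_pos'],o['clock'],o['contact_force'],o['grip_width'])
im=cv2.imread('pics/w15.png');cv2.imwrite('pics/w15a.png',cv2.resize(im[10:220,145:405],None,fx=2.8,fy=2.8,interpolation=cv2.INTER_CUBIC))
E
```

```text
[0.60793903 0.03638536 0.09707523] 19.5 [-4.95144862 -3.43584307 -0.34701764] 0.027274031446255013
```

View pics/w15a.png

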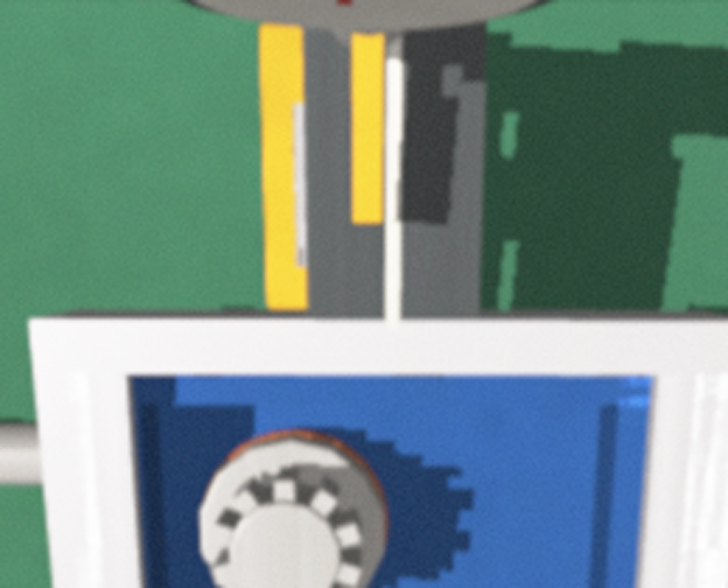

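A yellow pointer on the station lines up with where I estimated the notch. The index is about 4–5 mm short of it, and the force has dropped, so the ball is past the top.

Call:
jog_arm(
  motion=[
    {"gripper":20,"tx":-1,"ty":0,"tz":0,"ax":0,"ay":0,"az":0},
    {"gripper":20,"tx":0,"ty":0,"tz":0,"ax":0,"ay":0,"az":0},
  ],
)

```text
clock: 19.7
tcp_pos: [0.6078, 0.0384, 0.0971]
orientation: [-1.242, 1.157, -1.156]
contact_force: [-5.3, -0.5, 0.6]
grip_width: 0.0268
```

Call:
jog_arm(
  motion=[
    {"gripper":20,"tx":-1,"ty":0,"tz":0,"ax":0,"ay":0,"az":0},
    {"gripper":20,"tx":0,"ty":0,"tz":0,"ax":0,"ay":0,"az":0},
  ],
)

```text
clock: 19.9
tcp_pos: [0.6077, 0.0395, 0.0971]
orientation: [-1.242, 1.157, -1.156]
contact_force: [-5.5, -0.6, -0.6]
grip_width: 0.0271
```

```bash
python3 - <<'E'
from h import *
c=vision.get_calibration("wrist");np.savez('c16.npz',**{k:np.array(v) for k,v in c.items()})
grab("wrist","w16.png");o=get_obs();print(o['tcp_pos'],o['clock'],o['contact_force'],o['grip_width'])
im=cv2.imread('pics/w16.png');cv2.imwrite('pics/w16a.png',cv2.resize(im[10:220,145:405],None,fx=2.8,fy=2.8,interpolation=cv2.INTER_CUBIC))
E
```

```text
[0.60774547 0.03946396 0.09709278] 19.95 [-4.8269475  -0.08131071  0.27948099] 0.026713897862909602
```

View pics/w16a.png

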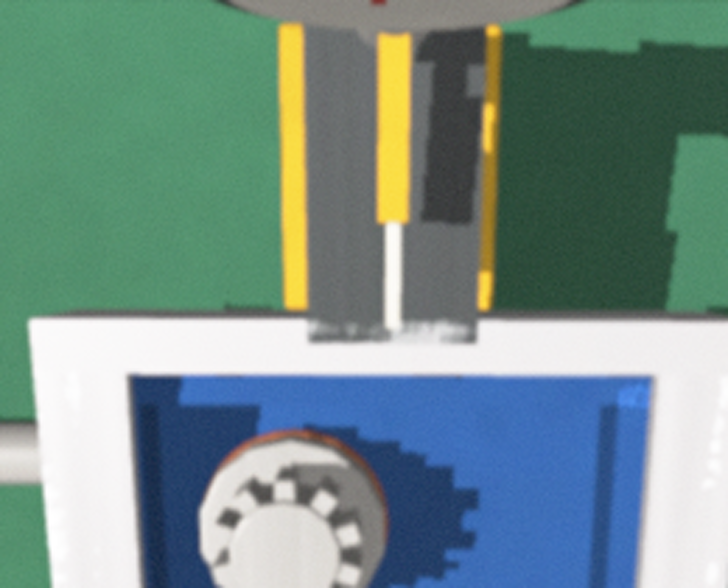

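Call:
jog_arm(
  motion=[
    {"gripper":20,"tx":0,"ty":0,"tz":0,"ax":0,"ay":0,"az":0},
    {"gripper":20,"tx":0,"ty":0,"tz":0,"ax":0,"ay":0,"az":0},
    {"gripper":20,"tx":0,"ty":0,"tz":0,"ax":0,"ay":0,"az":0},
    {"gripper":20,"tx":0,"ty":0,"tz":0,"ax":0,"ay":0,"az":0},
    {"gripper":20,"tx":0,"ty":0,"tz":0,"ax":0,"ay":0,"az":0},
  ],
)

```text
clock: 20.45
tcp_pos: [0.6077, 0.0395, 0.0971]
orientation: [-1.242, 1.157, -1.156]
contact_force: [-5.7, -1.1, -0.2]
grip_width: 0.0268
```

```bash
python3 - <<'E'
from h import *
v=np.array([-.0715,.9974,0])
c=vision.get_calibration("wrist")
grab("wrist","w17.png");grab("scene","s17.png");o=get_obs();print(o['tcp_pos'],o['clock'],o['contact_force'],o['grip_width'])
im=cv2.imread('pics/w17.png');cv2.imwrite('pics/w17a.png',cv2.resize(im[10:220,145:405],None,fx=2.8,fy=2.8,interpolation=cv2.INTER_CUBIC))
im=cv2.imread('pics/s17.png');cv2.imwrite('pics/s17a.png',cv2.resize(im[120:320,130:430],None,fx=2.6,fy=2.6,interpolation=cv2.INTER_CUBIC))
print('idx',plane(c,(145+393/2.8,100),.066)@v)
for z in (.02,.025,.03): 
  a,b=plane(c,(145+281/2.8,75),z)@v,plane(c,(145+492/2.8,75),z)@v;print(z,a,b,a-b,(a+b)/2)
E
```

```text
[0.60773314 0.03946672 0.09708954] 20.55 [-4.11393045 -0.34219782 -0.71891973] 0.026824414192890125
idx -0.006852999347903647
0.02 0.013615113530109312 -0.026059309208587567 0.03967442273869688 -0.006222097839239127
0.025 0.013172391875983501 -0.0255374817112058 0.0387098735871893 -0.006182544917611149
0.03 0.012729670221857713 -0.025015654213824026 0.03774532443568174 -0.006142991995983157
```

View pics/w17a.png

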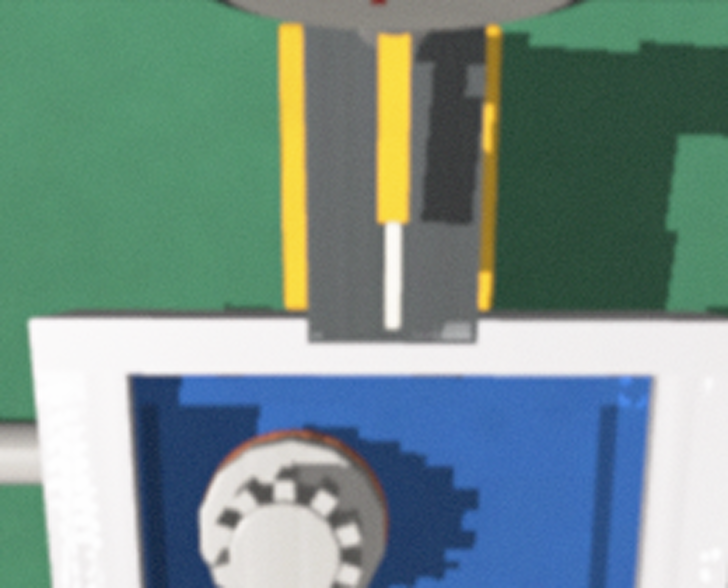

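View pics/s17a.png

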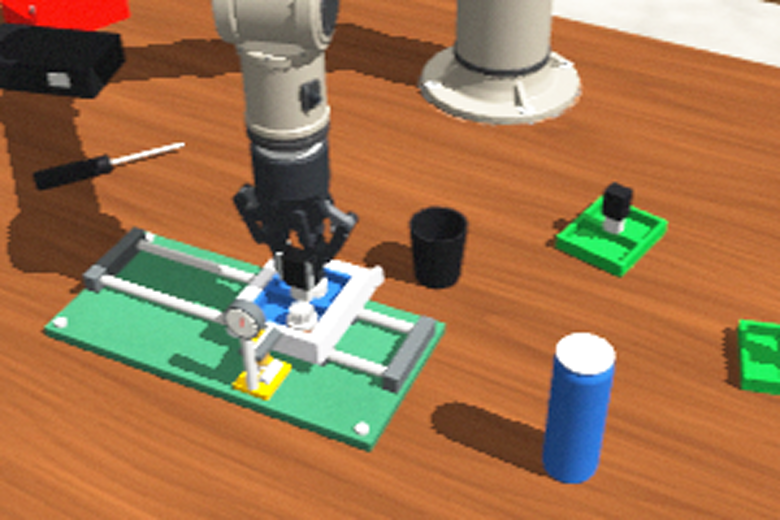

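The index is within about 0.6 mm of the station's middle and lined up with the pointer. Side force is near zero and the tray is still pressed against the stop at 4–5 N.

```bash
python3 -c "
from h import *
print(ticket.hand_in())"
```

```text
the job is handed in; nothing more can be done
None
```

The tray is fully home in the carriage, the carriage is in the detent notch, and the gripper is still holding the handle. I handed the job in at about 20.6 s of the 69 s allowed.

**Tray:** I slid it under the side lips without contact until it met the back stop and sat on the floor. At the last check it was still pressing the stop with about 4–5 N. The pinion showed clearly in the last wrist view. The bearing is mostly hidden under the handle there, and a white part shows beside the handle in the last scene view.

**Carriage:** The ball met the near roller at about the expected 16 mm. The push then fell to about 0–1 N as it dropped into the notch. In the last wrist picture the index line sits on the station's yellow pointer. It measures about 0.6 mm from the middle of the station, within the 2 mm calibration error.

**Disagreement:** The push over the near roller read up to 14 N, against the 6–9 N plus 1.2 N of friction you gave. The pictures showed nothing jammed, and the force dropped away past the top, so I carried on.

**Other objects:** In the last scene view the cup, spray can and screwdriver look undisturbed.

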